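# Mount a roller on its inspection arbor

### The arm

A 6-joint arm with a two-finger parallel gripper is mounted at the origin on the work surface. World frame = base frame: x ahead of the robot, y to its left, z up, the work surface at z = 0. Lengths are in m, angles in rad, forces in N, time in s.
With the tool pointing down it reaches from about 0.275 to 0.775 m from the base axis. Payload 14.6 kg.
Tool frame: the origin (TCP) lies at the very end of the fingers, on their centre line; the grasp point (between the pads) lies 19 mm behind it (manip.pinch_z is the distance from the TCP to the grasp point, in m); z points along the fingers, y is the direction in which the jaws open and shut (so a half turn about z gives the same grasp; the last joint's range is limited). The gripper opens to 85 mm and grips with 20 to 120 N. Pads are 22 mm wide; open, the fingers measure 114 mm over their backs; the gripper's body (76 mm by 85 mm) begins 54 mm behind the grasp point. The pads swing forward as they close: fully open they stand 13 mm farther back than shut.
Start: joints at [-1.386, 0.263, -0.048, 1.259, 0, 1.415], TCP at [0.175, -0.495, 0.231] pointing down, gripper open.
Joint ranges: [-2.65, 2.65], [-0.89, 1.7], [-1.18, 1.37], [-2.13, 2.11], [-1.35, 1.29], [-3.14, 3.14]. Speed limits (rad/s): [1.89, 1.89, 2.57, 2.79, 3.14, 3.14].

### API

Orientations are given as a unit quaternion [w, x, y, z].
In Python, from station import manip gives the robot as it stands.
- The arm moves only by the tool apply_moves, never from a script. Its argument "targets" is a list of rows, each a list of 5 numbers: the shift along the world's x, y, z in mm, then the turn about the world's z in degrees, then the closure, from 0 (fully open) to 1 (shut). A call has 1 to 5 rows; each row shifts and turns the commanded pose from where the row before left it; what a row does not reach is not made up. A row lasts 1/12 s, in which the tool goes at most 41.7 mm and 7.16 degrees, less where a joint would pass 70% of its speed; a pose out of reach is approached as far as the arm can. A call with a gripper value outside its range is refused whole. The fingers move at their own pace and stop on an object; the grip force is fixed at half the most. Time passes only in rows, so rows that do not move let the fingers close. It gives the time, the measured TCP pose, the force and the opening at its end, in the units of the state.
- manip.get_state(): the state, without advancing time (a new reading comes with each control period).
- manip.camera(name): name is "side" or "top" or "wrist"; returns a dict with "image" (480x640x3 uint8, red, green, blue), "mtx" (3x3 intrinsics, pixels), "T" (4x4, takes a point from camera to world coordinates); the wrist camera has in their place "T_tool_cam" (4x4, takes a point from camera to tool coordinates, whose origin is the TCP and whose axes are the flange's). Camera axes: x right, y down, z forward; pixel columns grow to the right and rows downward; lengths in m; the calibration is good to about 2 mm. The wrist camera is an equidistant fisheye: a pixel r from the principal point sees the ray r / f radians off the axis. A picture is of the moment at which its call begins: read the wrist's pose just before it. There is no depth.
- manip.finish_job(): hands the job in, once; it reports no verdict.
Trained networks look in the newest picture that a camera, given by its name, has taken for a name from the list of things; names that differ only in an ending like _2 or _b are one class to them, and where a whole thing is asked for, a point or a joint stands for the part that bears it (a point fixed in the world has none). Each returns a list of dicts, best first, with "confidence" (0 to 1); they miss things now and then, are a little off and sometimes report something else, mostly with a low value. They report only what shows in the picture. A call takes as long as a camera call. They do not tell look-alikes from the thing itself.
- manip.regions_of(camera, name): "pixels" (480x640 bool, what is visible of it) and "bbox" ([left, top, right, bottom] in pixels, round what is visible of it).
The state is a dict: "clock": time; "joint_pos": joint angles; "qvel": joint speeds; "tau": joint torques, N m; "position": TCP position; "ee_rot": TCP orientation; "contact_force": force on the tool from outside, world axes, zero at the start; "ft_torque": the same for the moment, N m; "opening": opening from 0.0 (shut) to 1.0 (fully open).
Only numpy, scipy, OpenCV 4.12 (cv2) and the standard library are available. Lean on these libraries where they do the work, as an engineer would, in place of code of your own. Each camera call takes 0.05 s, during which the arm holds its last target.

### The job

Set up the brass roller for its runout check: take the steel arbor by its orange grip from the V-rest and thread it, nose first, through the near bearing block, the roller and the far bearing block of the inspection fixture. The cross-slide that carries the blocks is clamped a little off its zero, so feel gently for the bore and for the seat: the fixture must never feel more than 30 newtons. Press the collar fully home against the near block with a steady push of about 15 newtons for half a second, then let go and move clear, leaving the ring gauge, gauge case and screwdriver where they lie.

Things in the scene. Friction and masses are not known exactly. Their poses are not given: they have to be found in the camera images.
- fixture: Black base of the inspection fixture, fixed, 200 x 120 x 12 mm. Origin: centre of the underside; +x = threading direction, z up. On it a clamped cross-slide, set off by an unmeasured -9 to +9 mm along the base's y and -6 to +6 mm along its x (it does not yield), carries two aluminium bearing blocks, 60 mm wide, 16 thick, tops 95 mm above the bench, 74 mm apart.
- bore_nominal (a point): Point on the base's centre plane (y = 0, x = -53 mm, 70 mm above the bench) where the near bore's centre in the near block's entry face would be if the cross-slide stood at zero. The real bore is at this height, but up to 9 mm aside in y and 6 mm in x. Both bores: 15.5 mm in diameter, parallel to x, in mid-width of their blocks; far block 90 mm behind the near one.
- seat_pin (a joint): Light red pin, 5 mm thick, standing 3 mm out of the near block's entry face, 12.5 mm above the bore: how far (m) it is pressed in. 0 = free; 0.003 = the collar lies flush on the face.
- roller (a joint): How far (m) the brass roller (44 mm in diameter, 30 mm long, 120 g, halfway between the blocks) is lifted off its blue nest: 0 = lying in it, its 17 mm hole 3.5 mm below the line of the bores; about 0.001 to 0.003 = carried by the arbor. It moves only up and down; the arbor's chamfered nose lifts it in passing.
- arbor: Loose steel arbor, 135 to 235 g. Origin: on the axis in the collar's front face; +x along the axis to the nose. Round shaft 14 mm in diameter, its nose chamfered at 45 degrees to 8 mm over the last 3 mm, tip at x = 125 mm. Dark collar 32 mm in diameter, x = -10 to 0. Orange square grip 20 x 20 mm, x = -60 to -10, sides upright. Lies level in a grey V-rest, axis 36 mm above the bench, grip overhanging freely.
- nose (a point): Tip of the arbor's nose.
- grip (a point): Point on the arbor's axis in the orange grip, 33 mm behind the collar's front face: a good place to grip from above. The centre of mass is about 35 mm ahead of the collar's front face, so a weak grip lets the nose sag; 40 N or more holds it. Lift it straight up out of the rest (rest's top about 40 mm above the bench).
- ring_gauge: Loose steel ring gauge, 52 mm in diameter, 18 mm high, to be left alone. Origin: centre of its underside.
- gauge_case: Loose wooden gauge-block case, 75 x 45 x 31 mm, to be left alone. Origin: centre of its underside.
- screwdriver: Loose red screwdriver about 150 mm long, to be left alone.
Mind the look-alikes: they are no part of the job. There is more than one size of the fixture; the one meant has the size given above.

How it is judged:
By the outcome, as a careful person would: the job done as asked, in the order asked, and still so for the second after the job is handed in, with the robot touching nothing.
It also fails if it takes over 72 s, if anything falls off the work surface, if the arm or the gripper's body presses on something with over 40 N, if the wrist force passes 120 N, or if a joint passes its speed limit or range.

## Working session

There is one attempt and no reset: what is moved stays moved. The work goes in short steps, Python scripts to look and compute and a tool call to move; the robot and the scene stay as the last step left them, time stands still between calls to the robot, and variables do not carry over. Pictures are saved under pics/ and viewed, and the job is handed in when it is done.

Besides the shell and the picture viewer there is one more tool, called after "Request:" in YAML: its name, and indented under it one key for each argument. apply_moves: Moves the arm, as the interface text tells. Its arguments: {"type":"object","properties":{"targets":{"type":"array","items":{"type":"array","items":{"type":"number"}}}},"required":["targets"]}

```bash
ls; mkdir -p pics
python3 - <<'E'
from station import manip
import cv2
s=manip.get_state(); print(s)
for n in ("side","top","wrist"):
    c=manip.camera(n); cv2.imwrite(f"pics/{n}0.png",c["image"][:,:,::-1]); print(n,c["mtx"].tolist(),{k:v.round(4).tolist() for k,v in c.items() if k[0]=="T"})
    for o in ("fixture","arbor","bore_nominal","seat_pin","roller","ring_gauge","gauge_case","screwdriver"):
        try: print(o,[(r["bbox"],round(r["confidence"],2)) for r in manip.regions_of(n,o)])
        except Exception as e: print(o,e)
E
```

```text
pics
{'clock': 0.0, 'joint_pos': array([-1.38628257e+00,  2.63548980e-01, -4.89663286e-02,  1.25939303e+00,
        1.73717886e-05,  1.41551321e+00]), 'qvel': array([ 3.35029543e-04,  3.55397460e-04,  8.01131791e-04, -1.05026051e-03,
       -8.51140926e-05, -7.68713236e-04]), 'tau': array([ 2.84722926e-03, -6.37614083e+01,  3.84559822e+01,  1.39268194e-02,
        3.11739439e-05,  1.36897239e-05]), 'position': array([ 0.17493565, -0.49469651,  0.2308008 ]), 'ee_rot': array([-5.56076101e-04,  9.85601793e-01,  1.69082219e-01,  5.59011877e-07]), 'contact_force': array([ 0.2467121 , -0.2309553 ,  0.75871543]), 'ft_torque': array([ 0.00269321, -0.01384292,  0.00374304]), 'opening': 1.0009186868548208}
side [[468.01299349097565, 0.0, 319.9412490081248], [0.0, 468.01299349097565, 244.15353539103066], [0.0, 0.0, 1.0]] {'T': [[-0.9406, -0.1447, 0.3072, 0.3189], [-0.3386, 0.4682, -0.8162, 0.7787], [-0.0258, -0.8717, -0.4894, 0.5199], [0.0, 0.0, 0.0, 1.0]]}
fixture [([287.4, 195.2, 370.5, 272.5], 0.84), ([237.2, 189.5, 298.8, 241.9], 0.58)]
arbor []
bore_nominal [([237.2, 189.4, 296.4, 240.8], 
[... 819 characters left out ...]
91.6], 0.97), ([386.5, 110.3, 477.3, 169.9], 0.89)]
seat_pin []
roller [([429.2, 118.9, 448.9, 141.0], 0.91), ([391.0, 228.7, 413.6, 254.8], 0.68), ([471.3, 333.7, 516.1, 388.6], 0.29)]
ring_gauge [([357.6, 351.0, 390.9, 385.6], 0.58)]
gauge_case [([470.5, 337.5, 516.8, 388.5], 0.88)]
screwdriver [([168.3, 184.4, 248.3, 205.9], 0.88)]
wrist [[371.64829954431775, 0.0, 325.9682624786302], [0.0, 371.64829954431775, 239.91640533507885], [0.0, 0.0, 1.0]] {'T_tool_cam': [[-0.0009, -0.9534, -0.3017, 0.0774], [1.0, -0.0008, -0.0007, -0.0018], [0.0004, -0.3017, 0.9534, -0.1424], [0.0, 0.0, 0.0, 1.0]]}
fixture []
arbor []
bore_nominal []
seat_pin []
roller []
ring_gauge []
gauge_case []
screwdriver []
```

View pics/top0.png

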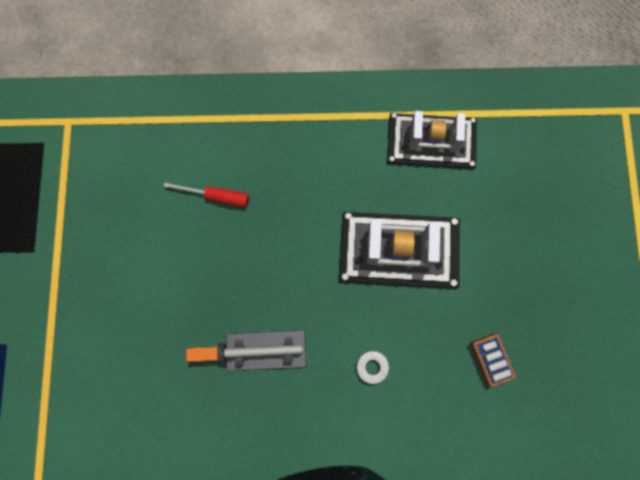

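View pics/side0.png

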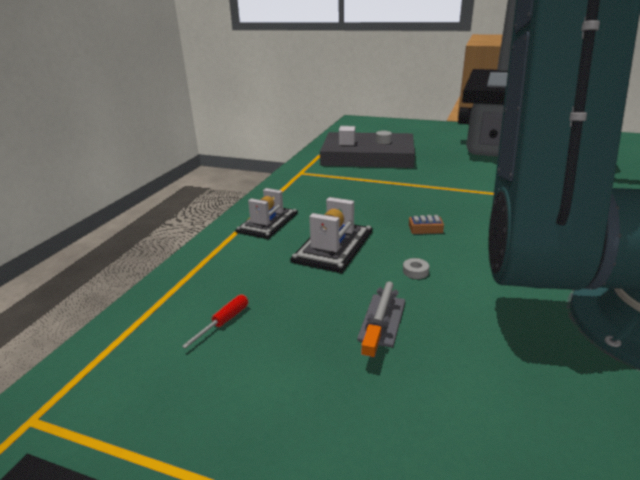

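View pics/wrist0.png

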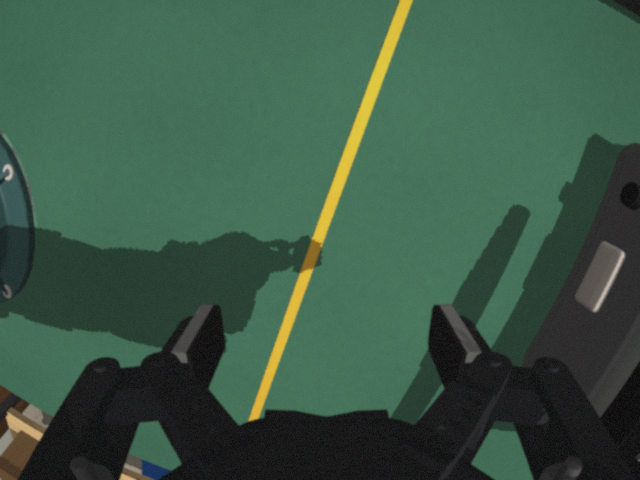

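The wanted fixture is the larger one in the top view, centred near (401,250); its look-alike is the small one near (432,139). The arbor lies at (188–304, 352), with its grip at (202,354) and its nose to the right. Possible confusions for the grip are the screwdriver's red handle (227,197) and the case's orange frame (493,360). In the side view the red pin shows on the left face, so threading runs along about −y. Next I measure.

```bash
cat > h.py <<'E'
import numpy as np, cv2
from station import manip
def ray(c,u,v):
    d=np.linalg.inv(c["mtx"])@[u,v,1]; return c["T"][:3,:3]@d, c["T"][:3,3]
def plane(c,u,v,z):
    d,o=ray(c,u,v); return (o+d*(z-o[2])/d[2])
def proj(c,P):
    P=np.atleast_2d(P); T=c["T"]; q=(P-T[:3,3])@T[:3,:3]; return (q[:,:2]/q[:,2:]*[c["mtx"][0,0],c["mtx"][1,1]])+[c["mtx"][0,2],c["mtx"][1,2]]
E
python3 - <<'E'
from h import *
c=manip.camera("top"); im=c["image"][:,:,::-1].copy()
a=cv2.resize(im[195:305,325:475],None,fx=5,fy=5,interpolation=cv2.INTER_CUBIC); cv2.imwrite("pics/topfix.png",a)
a=cv2.resize(im[320:380,175:315],None,fx=5.5,fy=5.5,interpolation=cv2.INTER_CUBIC); cv2.imwrite("pics/toparb.png",a)
hsv=cv2.cvtColor(im,cv2.COLOR_BGR2HSV)
m=((hsv[...,0]<18)&(hsv[...,1]>180)&(hsv[...,2]>120)).astype(np.uint8); m[:320]=0;m[:, 240:]=0
cn=max(cv2.findContours(m,0,1)[0],key=cv2.contourArea); print("grip",cv2.minAreaRect(cn))
d=cv2.inRange(im,(0,0,0),(60,60,60)); d[:205]=0;d[300:]=0;d[:,:325]=0;d[:,480:]=0
cn=max(cv2.findContours(d,0,1)[0],key=cv2.contourArea); r=cv2.minAreaRect(cn); print("base",r); 
B=np.array([plane(c,*p,.012) for p in cv2.boxPoints(r)]);print(B.round(4)); print(np.linalg.norm(np.diff(B,axis=0),axis=1))
s=manip.camera("side"); im=s["image"][:,:,::-1]
cv2.imwrite("pics/sidefix.png",cv2.resize(im[185:285,280:385],None,fx=5.5,fy=5.5,interpolation=cv2.INTER_CUBIC))
E
```

```text
grip ((201.5, 354.0), (12.0, 29.0), 90.0)
base ((384.5791931152344, 274.7079162597656), (136.21270751953125, 61.008697509765625), 32.2756462097168)
[[ 0.591   0.0589  0.012 ]
 [ 0.6792  0.0025  0.012 ]
 [ 0.5522 -0.1863  0.012 ]
 [ 0.4688 -0.1285  0.012 ]]
[0.10467702 0.22749142 0.10150696]
```

View pics/topfix.png

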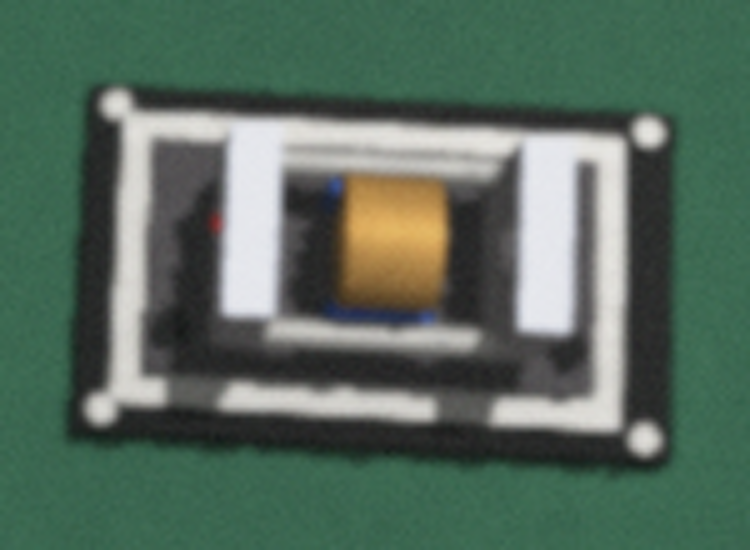

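View pics/toparb.png

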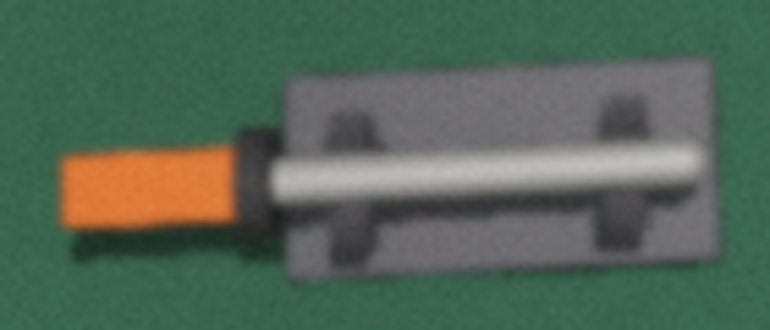

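View pics/sidefix.png

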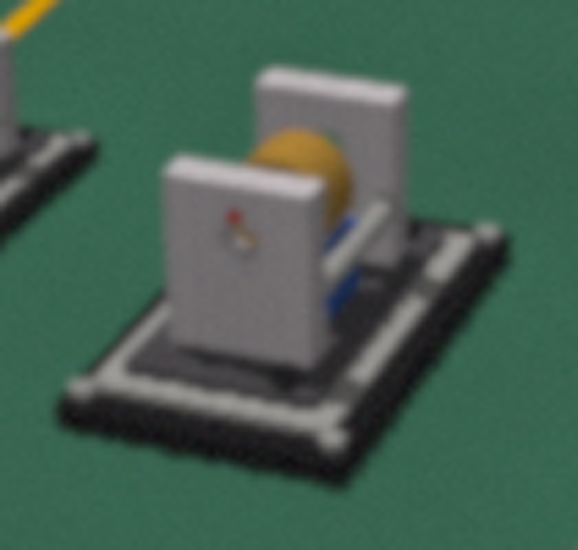

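```bash
cat > m.py <<'E'
from h import *
from scipy.optimize import least_squares
t=manip.camera("top"); s=manip.camera("side")
f=lambda p,k,o:(np.array(p)+.5)/k-.5+np.array(o)
ft=lambda p:f(p,5,(325,195)); fs=lambda p:f(p,5.5,(280,185)); fa=lambda p:f(p,5.5,(175,320))
# fixture via top: base corners order (x-,y+?)... +x toward world -y => base y = world +x
pt=[(ft(p),X) for p,X in [((92,90),(-.1,.06,.012)),((672,118),(.1,.06,.012)),((667,463),(.1,-.06,.012)),((72,437),(-.1,-.06,.012))]]
ptb=[(ft(p),X) for p,X in [((230,122),(-.053,.03,.095)),((284,125),(-.037,.03,.095)),((278,317),(-.037,-.03,.095)),((222,316),(-.053,-.03,.095)),
 ((524,137),(.037,.03,.095)),((577,140),(.053,.03,.095)),((573,333),(.053,-.03,.095)),((517,331),(.037,-.03,.095))]]
ps=[(fs(p),X) for p,X in [((335,490),(-.1,-.06,0)),((502,232),(.1,-.06,.012)),((62,397),(-.1,.06,.012))]]
psb=[(fs(p),X) for p,X in [((166,172),(-.053,.03,.095)),((325,196),(-.053,-.03,.095)),((328,181),(-.037,-.03,.095)),((180,155),(-.037,.03,.095)),((243,239),(-.053,0,.070)),
 ((258,85),(.037,.03,.095)),((404,103),(.037,-.03,.095)),((407,88),(.053,-.03,.095)),((268,68),(.053,.03,.095))]]
def W(p,X,sl):
    x,y,a=p[:3]; X=np.array(X)+([p[3],p[4],0] if sl else 0); R=np.array([[np.cos(a),-np.sin(a),0],[np.sin(a),np.cos(a),0],[0,0,1]]); return R@X+[x,y,0]
def fit(sets):
    def r(p): return np.concatenate([proj(c,W(p,X,sl))[0]-u for c,L,sl in sets for u,X in L])
    q=least_squares(r,[.57,-.08,-np.pi/2,0,0],loss="soft_l1"); p=q.x
    print("pose",p[:2].round(4),np.degrees(p[2]).round(2),"slide",p[3:].round(4),"bore",W(p,(-.053,0,.07),1).round(4),"rms px",np.sqrt((r(p)**2).mean()).round(2))
fit([(t,pt,0),(t,ptb,1)]); fit([(s,ps,0),(s,psb,1)]); fit([(t,pt,0),(t,ptb,1),(s,ps,0),(s,psb,1)])
G=np.array([plane(t,*fa(p),.046) for p in [(62,157),(235,148),(238,222),(65,230)]]); print("grip",G[:,:2].round(4).tolist(),G.mean(0))
R=plane(t,*fa((272,183)),.036);N=plane(t,*fa((703,160)),.036);print("shaft",R,N,np.degrees(np.arctan2(*(N-R)[[1,0]])))
E
python3 m.py
```

```text
pose [ 0.6136 -0.0911] -93.78 slide [-0.0021  0.0016] bore [ 0.6188 -0.0362  0.07  ] rms px 0.47
pose [ 0.6168 -0.0901] -93.23 slide [-0.0026 -0.0039] bore [ 0.6161 -0.0344  0.07  ] rms px 0.86
pose [ 0.6141 -0.0909] -93.66 slide [-0.002   0.0007] bore [ 0.6182 -0.0361  0.07  ] rms px 0.8
grip [[0.4556, 0.2558], [0.4576, 0.2059], [0.4369, 0.2045], [0.4351, 0.2541]] [0.44631203 0.23005549 0.046     ]
shaft [0.44735928 0.19702857 0.036     ] [0.45261262 0.07194255 0.036     ] -87.59511422919539
```

Request:
apply_moves:
  targets:
    - [20,33,0,3.6,0]
    - [20,34,0,3.6,0]
    - [20,34,0,3.6,0]
    - [20,34,0,3.6,0]
    - [20,34,0,3.6,0]

```text
clock: 1.97
position: [0.2754, -0.3244, 0.2313]
ee_rot: [0.0, 0.947, 0.322, 0.0]
contact_force: [1.5, 0.0, -0.9]
opening: 1.002
```

Request:
apply_moves:
  targets:
    - [20,36,0,3.6,0]
    - [20,36,0,3.6,0]
    - [20,36,0,3.6,0]
    - [20,36,0,3.6,0]
    - [20,36,0,3.6,0]

```text
clock: 2.38
position: [0.3754, -0.1441, 0.2315]
ee_rot: [0.0, 0.884, 0.467, 0.0]
contact_force: [1.3, -1.0, -0.2]
opening: 0.996
```

Request:
apply_moves:
  targets:
    - [18,37,0,3.6,0]
    - [18,37,0,3.6,0]
    - [15,37,0,3.6,0]
    - [10,38,0,3.6,0]
    - [5,38,0,3.6,0]

```text
clock: 2.8
position: [0.4418, 0.0431, 0.2313]
ee_rot: [0.0, 0.8, 0.599, 0.0]
contact_force: [1.0, -1.1, -0.3]
opening: 0.995
```

Request:
apply_moves:
  targets:
    - [2,39,0,3.6,0]
    - [0,39,0,3.6,0]
    - [0,39,0,3.6,0]
    - [0,39,0,3.6,0]
    - [0,20,0,3.6,0]

```text
clock: 3.22
position: [0.4425, 0.2205, 0.2313]
ee_rot: [-0.0, 0.696, 0.718, 0.0]
contact_force: [-0.2, -0.5, 0.0]
opening: 0.998
```

```bash
cat >> h.py <<'E'
from scipy.spatial.transform import Rotation as Rn
def toolT(s):
    q=s["ee_rot"];T=np.eye(4);T[:3,:3]=Rn.from_quat([q[1],q[2],q[3],q[0]]).as_matrix();T[:3,3]=s["position"];return T
def wplane(c,Tt,u,v,z):
    M=Tt@c["T_tool_cam"];x=np.array([u-c["mtx"][0,2],v-c["mtx"][1,2]]);r=np.hypot(*x);th=r/c["mtx"][0,0]
    d=np.r_[x/max(r,1e-9)*np.sin(th),np.cos(th)];d=M[:3,:3]@d;o=M[:3,3];return o+d*(z-o[2])/d[2]
def wproj(c,Tt,P):
    M=np.linalg.inv(Tt@c["T_tool_cam"]);p=M[:3,:3]@np.asarray(P)+M[:3,3];r=np.hypot(p[0],p[1]);th=np.arctan2(r,p[2])
    return p[:2]/r*th*c["mtx"][0,0]+c["mtx"][:2,2]
E
python3 - <<'E'
from h import *
s=manip.get_state();c=manip.camera("wrist");im=c["image"][:,:,::-1].copy();cv2.imwrite("pics/w1.png",im)
T=toolT(s);print(s["position"],s["joint_pos"].round(3))
hsv=cv2.cvtColor(im,cv2.COLOR_BGR2HSV)
m=((hsv[...,0]<15)&(hsv[...,1]>180)&(hsv[...,2]>120)).astype(np.uint8)
cn=max(cv2.findContours(m,0,1)[0],key=cv2.contourArea);print(cv2.boundingRect(cn),cv2.contourArea(cn))
P=np.array([wplane(c,T,*q[0],.046)[:2] for q in cn]).astype(np.float32);r=cv2.minAreaRect(P);print(r,cv2.boxPoints(r))
for g in manip.regions_of("wrist","arbor"):print(g["bbox"],g["confidence"])
E
```

```text
[0.44248834 0.22050602 0.23125443] [ 2.970e-01  2.100e-01 -1.210e-01  1.239e+00  1.000e-03  1.837e+00]
(543, 200, 32, 62) 750.5
((0.6899281144142151, 0.21302177011966705), (0.0675586387515068, 0.020398838445544243), 75.22016906738281) [[0.6714489  0.18296203]
 [0.6911728  0.17775819]
 [0.70840734 0.24308151]
 [0.68868345 0.24828535]]
[315.5, 169.7, 348.8, 347.8] 0.92
```

View pics/w1.png

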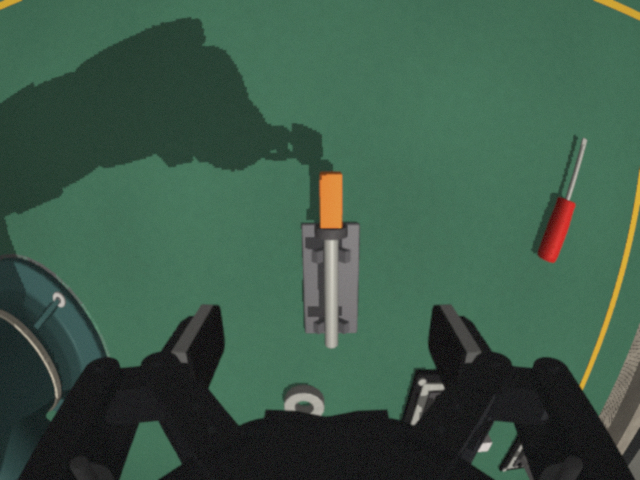

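Run:
```python
from h import *
s=manip.get_state();c=manip.camera("wrist");T=toolT(s);im=c["image"][:,:,::-1]
hsv=cv2.cvtColor(im,cv2.COLOR_BGR2HSV)
m=((hsv[...,0]>5)&(hsv[...,0]<20)&(hsv[...,1]>170)&(hsv[...,2]>150)).astype(np.uint8);m[:,:300]=0;m[:,360:]=0
cn=max(cv2.findContours(m,0,1)[0],key=cv2.contourArea);print(cv2.boundingRect(cn))
P=np.array([wplane(c,T,*q[0],.046)[:2] for q in cn]).astype(np.float32);r=cv2.minAreaRect(P);print(r)
# shaft axis
g=manip.regions_of("wrist","arbor")[0]["pixels"]
for lo,hi in((245,262),(285,300),(325,343)):
    v,u=np.nonzero(g[lo:hi]);print((lo+hi)/2,wplane(c,T,u.mean(),v.mean()+lo,.036),len(u)/(hi-lo))
v,u=np.nonzero(g);print("nose",wplane(c,T,u[v>v.max()-3].mean(),v.max(),.036))
```

```text
(320, 173, 22, 54)
((0.44581878185272217, 0.23309481143951416), (0.01918720453977585, 0.04867658019065857), 1.90493643283844)
253.5 [0.44825821 0.17931609 0.036     ] 13.352941176470589
292.5 [0.44969321 0.13760155 0.036     ] 13.066666666666666
334.0 [0.45073817 0.08865705 0.036     ] 13.5
nose [0.45176839 0.07104011 0.036     ]
```

Request:
apply_moves:
  targets:
    - [3.5,9,-20,0,0]
    - [0,0,-40,0,0]
    - [0,0,-40,0,0]
    - [0,0,-40,0,0]
    - [0,0,-35,0,0]

```text
clock: 3.83
position: [0.4461, 0.2246, 0.0545]
ee_rot: [0.0, 0.699, 0.715, -0.0]
contact_force: [1.2, -0.1, -0.1]
opening: 0.998
```

Request:
apply_moves:
  targets:
    - [0,0,-20,0,0]
    - [0,0,-15,0,0]
    - [0,0,-5,0,0]
    - [0,0,0,0,0.4]

```text
clock: 4.17
position: [0.4461, 0.2249, 0.0157]
ee_rot: [-0.0, 0.699, 0.715, -0.001]
contact_force: [-0.3, 0.4, 0.8]
opening: 0.884
```

Request:
apply_moves:
  targets:
    - [0,4.5,0,0.5,0.4]
    - [0,0,0,0,0.5]
    - [0,0,0,0,0.6]
    - [0,0,0,0,0.7]
    - [0,0,0,0,0.75]

```text
clock: 4.58
position: [0.4468, 0.2306, 0.0168]
ee_rot: [0.0, 0.695, 0.719, 0.0]
contact_force: [0.6, -0.2, 0.3]
opening: 0.253
```

Request:
apply_moves:
  targets:
    - [0,0,0,0,0.8]
    - [0,0,0,0,0.9]
    - [0,0,0,0,1]
    - [0,0,0,0,1]
    - [0,0,0,0,1]

```text
clock: 5.0
position: [0.4466, 0.2306, 0.0164]
ee_rot: [0.0, 0.695, 0.719, 0.0]
contact_force: [-0.7, 1.0, 5.8]
opening: 0.222
```

Request:
apply_moves:
  targets:
    - [0,0,3,0,1]
    - [0,0,7,0,1]
    - [0,0,15,0,1]
    - [0,0,20,0,1]
    - [0,0,15,0,1]

```text
clock: 5.42
position: [0.4464, 0.2305, 0.0778]
ee_rot: [-0.0, 0.695, 0.719, 0.0]
contact_force: [0.4, 0.2, -1.5]
opening: 0.223
```

Run:
```python
from h import *
s=manip.get_state();print(s["position"],s["contact_force"],s["ft_torque"],s["opening"])
c=manip.camera("side");im=c["image"][:,:,::-1];cv2.imwrite("pics/s2.png",cv2.resize(im[180:380,280:460],None,fx=3,fy=3,interpolation=cv2.INTER_CUBIC))
c=manip.camera("wrist");cv2.imwrite("pics/w2.png",c["image"][:,:,::-1])
```

```text
[0.44641886 0.23050493 0.07775953] [ 0.37906743  0.20063819 -1.52103823] [ 0.07523711 -0.04277181  0.03928137] 0.22326619594645253
```

View pics/s2.png

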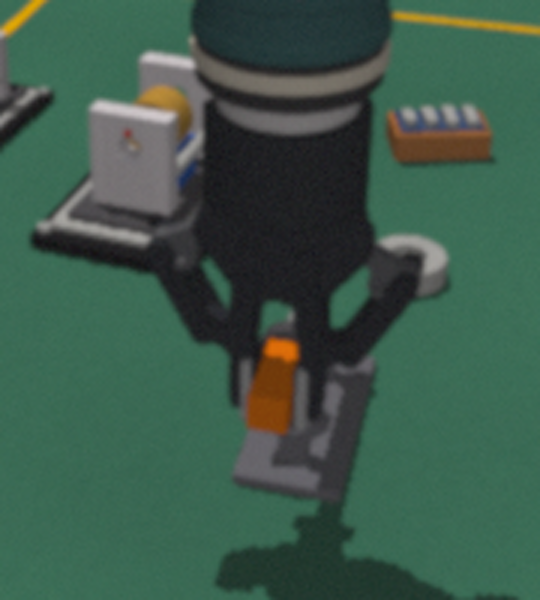

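View pics/w2.png

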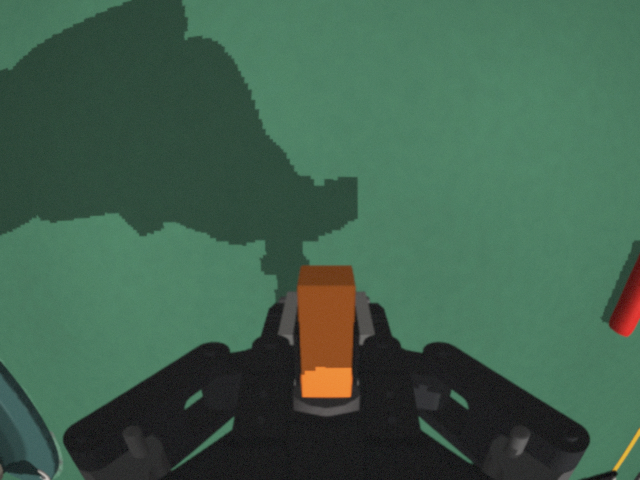

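Request:
apply_moves:
  targets:
    - [30,-10,0,-1.1,1]
    - [37,-15,0,-1.1,1]
    - [39,-15,0,-1.1,1]
    - [39,-18,0,-1.1,1]
    - [38,-18,0,-1.1,1]

```text
clock: 5.93
position: [0.6291, 0.1543, 0.0755]
ee_rot: [-0.0, 0.729, 0.685, -0.0]
contact_force: [-0.3, 1.2, -1.0]
opening: 0.222
```

Request:
apply_moves:
  targets:
    - [1,-2,-10,0,1]
    - [0,0,-10,0,1]
    - [0,0,-4,0,1]
    - [0,0,0,0,1]
    - [0,0,0,0,1]

```text
clock: 6.35
position: [0.6276, 0.1539, 0.0521]
ee_rot: [-0.0, 0.728, 0.685, -0.0]
contact_force: [0.1, -0.1, -0.7]
opening: 0.223
```

```bash
cat > look.py <<'E'
from h import *
import sys
n=sys.argv[1]
s=manip.get_state();q=s["ee_rot"];print(s["clock"],s["position"].round(4),"yaw",np.degrees(2*np.arctan2(q[2],q[1])).round(2)-180,s["contact_force"].round(1),s["ft_torque"].round(3),s["opening"].round(3))
c=manip.camera("top");im=c["image"][:,:,::-1];cv2.imwrite(f"pics/t{n}.png",cv2.resize(im[195:305,255:405],None,fx=5,fy=5,interpolation=cv2.INTER_CUBIC))
c=manip.camera("side");im=c["image"][:,:,::-1];cv2.imwrite(f"pics/s{n}.png",cv2.resize(im[180:300,260:410],None,fx=5,fy=5,interpolation=cv2.INTER_CUBIC))
c=manip.camera("wrist");cv2.imwrite(f"pics/w{n}.png",c["image"][:,:,::-1])
E
python3 look.py 3
```

```text
Traceback (most recent call last):
  File "look.py", line 4, in <module>
    s=manip.get_state();q=s["ee_rot"];print(s["clock"],s["position"].round(4),"yaw",np.degrees(2*np.arctan2(q[2],q[1])).round(2)-180,s["contact_force"].round(1),s["ft_torque"].round(3),s["opening"].round(3))
                                                                                                                                                                                         ^^^^^^^^^^^^^^^^^^
AttributeError: 'float' object has no attribute 'round'
```

```bash
sed -i 's/s\["opening"\].round(3)/s["opening"]/' look.py; python3 look.py 3
```

```text
6.35 [0.6276 0.1539 0.0521] yaw -93.47 [ 0.1 -0.1 -0.7] [ 0.128 -0.062  0.001] 0.22277300421182064
```

View pics/t3.png

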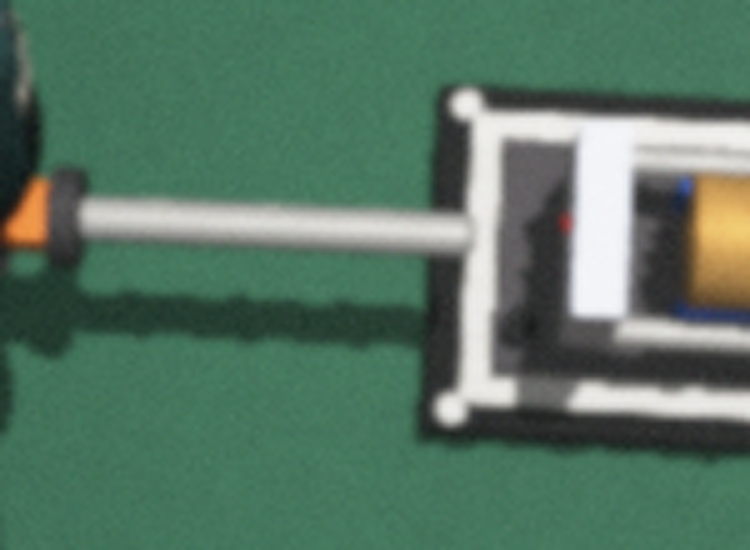

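View pics/s3.png

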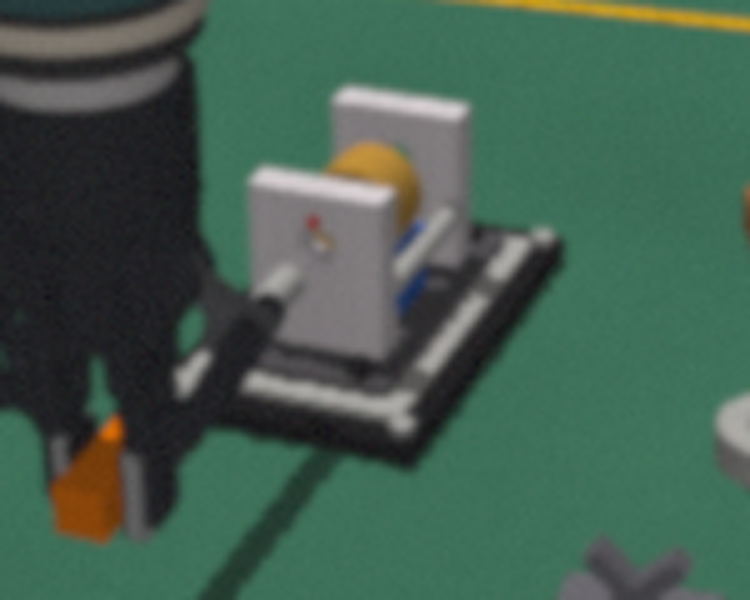

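View pics/w3.png

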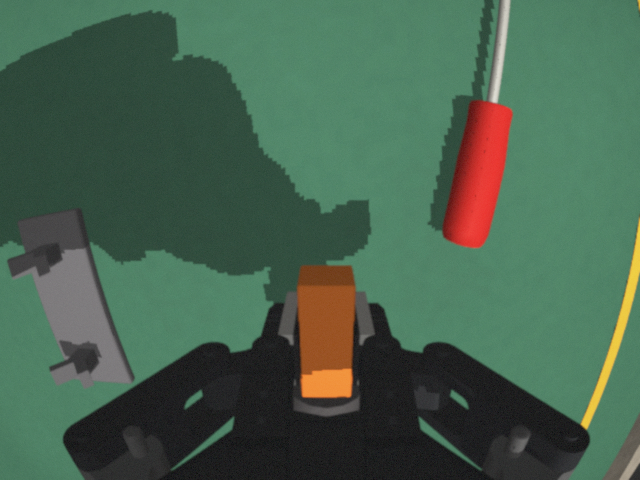

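Run:
```python
from h import *
t=manip.camera("top"); s=manip.camera("side")
f=lambda p,o:(np.array(p)+.5)/5-.5+np.array(o)
z=.0717
C=plane(t,*f((80,217),(255,195)),z);N=plane(t,*f((471,233),(255,195)),z)
print("top collar",C,"nose",N,np.linalg.norm(N-C),np.degrees(np.arctan2(*(N-C)[[1,0]])))
n1=[plane(t,*f(p,(255,195)),.095) for p in [(581,122),(634,125),(628,317),(572,316)]]
f1=[plane(t,*f((p[0]+350,p[1]),(255,195)),.095) for p in [(524,137),(577,140),(573,333),(517,331)]]
a=np.mean(f1,0)-np.mean(n1,0);print("block axis",np.degrees(np.arctan2(a[1],a[0])),np.linalg.norm(a))
u=a/np.linalg.norm(a);e=np.mean(n1,0)-.008*u;print("entry",e, "width",np.linalg.norm(n1[0]-n1[3]))
l=np.array([-u[1],u[0]]);d=(N-e)[:2];print("nose rel entry along",d@u[:2],"lat (left+)",d@l)
P=e.copy();P[2]=.07
print("side proj bore",proj(s,P),"meas",f((318,241),(260,180)))
print("side proj nose",proj(s,N),"collar",proj(s,C))
# side ray meet: nose height along N vertical
for px in ((290,277),(294,283)): print(f(px,(260,180)))
```

```text
top collar [0.62582363 0.11965067 0.0717    ] nose [ 0.61881215 -0.0042337   0.0717    ] 0.12408262576960591 -93.2393145020887
block axis -93.89085037627892 0.08973920987388759
entry [ 0.61893228 -0.03636427  0.095     ] width 0.06061421155263249
nose rel entry along -0.03204836148270747 lat (left+) -0.0023001107387979093
side proj bore [[322.505068   228.40587008]] meas [323.2 227.8]
side proj nose [[317.25550647 234.64420333]] collar [[290.26468792 264.86500533]]
[317.6 235. ]
[318.4 236.2]
```

Run:
```python
import cv2
from h import *
c=manip.camera("side");im=c["image"][:,:,::-1]
cv2.imwrite("pics/s3b.png",cv2.resize(im[205:265,285:345],None,fx=10,fy=10,interpolation=cv2.INTER_CUBIC))
```

```text
(no output)
```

View pics/s3b.png

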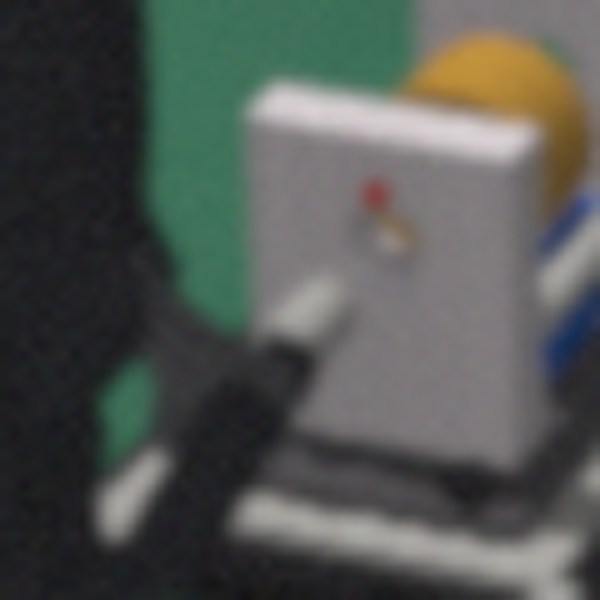

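Request:
apply_moves:
  targets:
    - [3.4,0,-1.7,-0.4,1]
    - [-0.6,-9,0,0,1]
    - [-0.7,-10,0,0,1]
    - [-0.1,-2,0,0,1]
    - [0,0,0,0,1]

```text
clock: 7.07
position: [0.6308, 0.131, 0.0506]
ee_rot: [0.0, 0.731, 0.682, -0.0]
contact_force: [0.1, 0.1, -1.4]
opening: 0.223
```

```bash
python3 look.py 4
python3 - <<'E'
import cv2
from h import *
c=manip.camera("side");im=c["image"][:,:,::-1]
cv2.imwrite("pics/s4b.png",cv2.resize(im[205:265,285:345],None,fx=10,fy=10,interpolation=cv2.INTER_CUBIC))
E
```

```text
7.0667 [0.6308 0.131  0.0506] yaw -94.01 [ 0.1  0.1 -1.4] [ 0.113 -0.011 -0.003] 0.22286403123776163
```

View pics/t4.png

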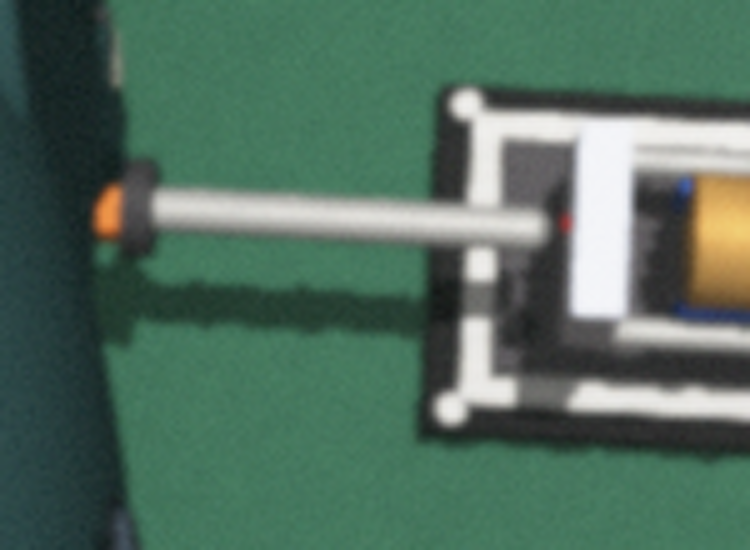

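View pics/s4b.png

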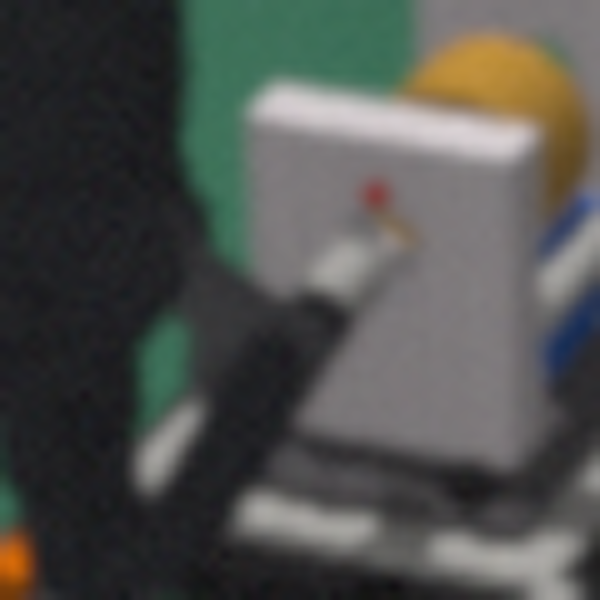

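Run:
```python
from h import *
t=manip.camera("top"); s=manip.camera("side")
f=lambda p,o,k=5:(np.array(p)+.5)/k-.5+np.array(o)
z=.0702
im=t["image"][195:305,255:405].astype(float); 
g=im.min(2)
pts=[]
for col in range(35,77,3):
    pr=g[35:56,col]; ok=np.where(pr>120)[0]
    if len(ok): 
        w=np.clip(pr-100,0,None); pts.append((col,35+(np.arange(21)*w).sum()/w.sum()))
pts=np.array(pts);pts2=pts[pts[:,0]<90];k,b=np.polyfit(pts2[:,0],pts2[:,1],1);print(pts.round(1).tolist())
C=plane(t,255+35,195+k*35+b,z);N=plane(t,255+108.6,195+k*108.6+b,z)
print("C",C,"N",N,np.degrees(np.arctan2(*(N-C)[[1,0]])))
N2=plane(t,*f((546,228),(255,195)),z);print("N by eye",N2)
e=np.array([.61893,-.03636]);u=np.array([np.cos(np.radians(-93.8)),np.sin(np.radians(-93.8))]);l=np.array([-u[1],u[0]])
for q in(C,N,N2):print((q[:2]-e)@u,(q[:2]-e)@l)
# pin
p=plane(t,*f((567,223),(255,195)),.0825);print("pin",(p[:2]-e)@u,(p[:2]-e)@l)
print("side nose proj",proj(s,N2),"meas",f((378,247),(285,205),10),"bore proj",proj(s,[e[0],e[1],.07]))
```

```text
[[35.0, 40.9], [38.0, 41.0], [41.0, 41.2], [44.0, 41.4], [47.0, 41.5], [50.0, 41.7], [53.0, 41.8], [56.0, 42.0], [59.0, 42.0], [62.0, 42.3], [65.0, 42.4], [68.0, 42.6], [71.0, 42.8], [74.0, 42.9]]
C [0.62907683 0.08893647 0.0702    ] N [ 0.62105092 -0.02771655  0.0702    ] -93.93583989564209
N by eye [ 0.62032462 -0.02801416  0.0702    ]
-0.12569347635272748 0.00182063867471891
-0.008765008543292116 0.0015434178958052271
-0.008419915016644509 0.0008384420892944171
pin -0.002523666517332321 0.0005465098705935877
side nose proj [[320.52596152 230.00401178]] meas [322.35 229.25] bore proj [[322.50541626 228.40691719]]
```

Request:
apply_moves:
  targets:
    - [-0.8,-3,0,0,1]
    - [-0.1,-2,0,0,1]
    - [-0.1,-1.5,0,0,1]
    - [-0.1,-1,0,0,1]
    - [-0.1,-1,0,0,1]

```text
clock: 7.78
position: [0.6297, 0.1236, 0.0506]
ee_rot: [-0.0, 0.731, 0.682, 0.0]
contact_force: [-0.0, -0.2, -1.3]
opening: 0.22
```

Request:
apply_moves:
  targets:
    - [-0.1,-1,0,0,1]
    - [-0.1,-1,0,0,1]

```text
clock: 7.95
position: [0.6295, 0.1216, 0.0506]
ee_rot: [0.0, 0.731, 0.682, 0.0]
contact_force: [-0.5, -0.2, -0.8]
opening: 0.225
```

Request:
apply_moves:
  targets:
    - [-0.1,-1,0,0,1]
    - [0,-1,0,0,1]

```text
clock: 8.12
position: [0.6294, 0.1197, 0.0506]
ee_rot: [0.0, 0.731, 0.682, 0.0]
contact_force: [-0.9, 0.8, -1.0]
opening: 0.225
```

Request:
apply_moves:
  targets:
    - [-0.1,-1,0,0,1]

```text
clock: 8.2
position: [0.6293, 0.1187, 0.0506]
ee_rot: [0.0, 0.731, 0.682, 0.0]
contact_force: [0.5, 0.1, -1.5]
opening: 0.225
```

Request:
apply_moves:
  targets:
    - [0,-1,0,0,1]

```text
clock: 8.28
position: [0.6292, 0.1177, 0.0506]
ee_rot: [-0.0, 0.731, 0.682, -0.0]
contact_force: [-0.0, -0.6, -2.2]
opening: 0.224
```

Request:
apply_moves:
  targets:
    - [-0.1,-1,0,0,1]

```text
clock: 8.37
position: [0.6292, 0.1167, 0.0506]
ee_rot: [0.0, 0.731, 0.682, -0.0]
contact_force: [-0.4, -0.3, -0.8]
opening: 0.222
```

Request:
apply_moves:
  targets:
    - [0,-1,0,0,1]

```text
clock: 8.45
position: [0.6291, 0.1157, 0.0506]
ee_rot: [-0.0, 0.731, 0.682, -0.0]
contact_force: [0.4, -0.7, -0.8]
opening: 0.223
```

Request:
apply_moves:
  targets:
    - [-0.1,-1,0,0,1]

```text
clock: 8.53
position: [0.6291, 0.1146, 0.0506]
ee_rot: [0.0, 0.731, 0.682, -0.0]
contact_force: [-0.1, -0.8, -1.5]
opening: 0.225
```

Request:
apply_moves:
  targets:
    - [0,-1,0,0,1]

```text
clock: 8.62
position: [0.629, 0.1137, 0.0506]
ee_rot: [-0.0, 0.731, 0.682, 0.0]
contact_force: [0.5, 0.7, -1.3]
opening: 0.226
```

Request:
apply_moves:
  targets:
    - [-0.1,-1,0,0,1]

```text
clock: 8.7
position: [0.629, 0.1126, 0.0506]
ee_rot: [0.0, 0.731, 0.682, 0.0]
contact_force: [0.7, 0.2, -1.8]
opening: 0.223
```

```bash
cat > look2.py <<'E'
import cv2,sys
from h import *
s=manip.get_state();print(s["position"].round(4),s["contact_force"].round(1),s["ft_torque"].round(3))
im=manip.camera("side")["image"][:,:,::-1][195:265,285:355]; t=manip.camera("top")["image"][:,:,::-1][205:275,335:405]
cv2.imwrite(f"pics/x{sys.argv[1]}.png",cv2.resize(cv2.hconcat([im,t]),None,fx=5.7,fy=5.7,interpolation=cv2.INTER_CUBIC))
E
python3 look2.py 1
```

```text
[0.629  0.1126 0.0506] [ 0.7  0.2 -1.8] [ 0.116  0.036 -0.038]
```

View pics/x1.png

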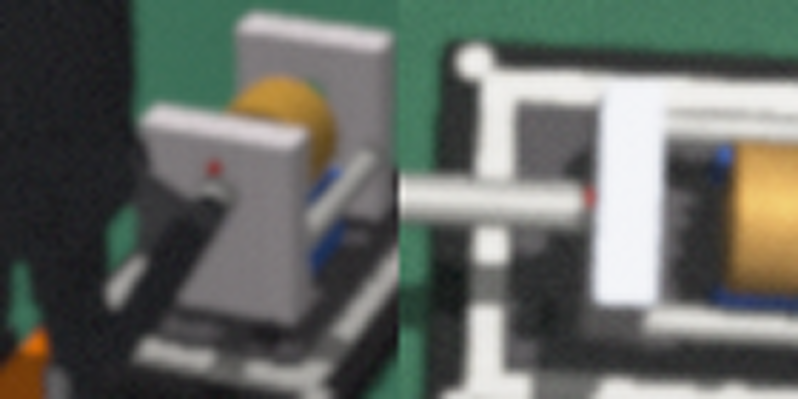

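Request:
apply_moves:
  targets:
    - [-0.1,-1.5,0,0,1]
    - [-0.1,-1.5,0,0,1]

```text
clock: 8.97
position: [0.6287, 0.1097, 0.0506]
ee_rot: [-0.0, 0.731, 0.682, -0.0]
contact_force: [0.4, -0.4, -1.9]
opening: 0.223
```

Request:
apply_moves:
  targets:
    - [-0.1,-1.5,0,0,1]
    - [-0.1,-1.5,0,0,1]

```text
clock: 9.13
position: [0.6285, 0.1066, 0.0506]
ee_rot: [0.0, 0.731, 0.682, 0.0]
contact_force: [-0.3, -0.3, -1.5]
opening: 0.223
```

Request:
apply_moves:
  targets:
    - [-0.1,-1.5,0,0,1]
    - [-0.1,-1.5,0,0,1]

```text
clock: 9.3
position: [0.6283, 0.1036, 0.0506]
ee_rot: [0.0, 0.731, 0.682, 0.0]
contact_force: [1.1, -0.2, -1.1]
opening: 0.223
```

Request:
apply_moves:
  targets:
    - [-0.1,-1.5,0,0,1]
    - [-0.1,-1.5,0,0,1]

```text
clock: 9.47
position: [0.6281, 0.1006, 0.0506]
ee_rot: [-0.0, 0.731, 0.682, -0.0]
contact_force: [0.2, 0.4, -1.6]
opening: 0.225
```

```bash
python3 look2.py 2
```

```text
[0.6281 0.1006 0.0506] [ 0.2  0.4 -1.6] [ 0.115 -0.029  0.039]
```

View pics/x2.png

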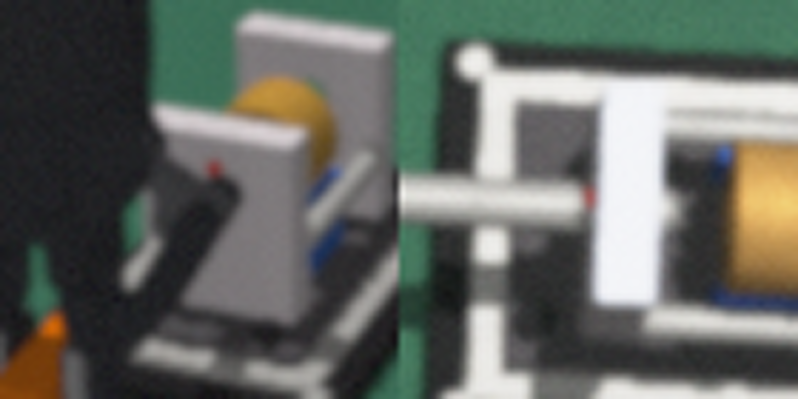

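Request:
apply_moves:
  targets:
    - [-0.1,-2,0,0,1]
    - [-0.1,-2,0,0,1]

```text
clock: 9.73
position: [0.628, 0.0967, 0.0506]
ee_rot: [0.0, 0.731, 0.683, 0.0]
contact_force: [0.2, 0.0, -1.5]
opening: 0.224
```

Request:
apply_moves:
  targets:
    - [-0.2,-2,0,0,1]
    - [-0.1,-2,0,0,1]

```text
clock: 9.9
position: [0.6276, 0.0925, 0.0506]
ee_rot: [0.0, 0.731, 0.682, -0.0]
contact_force: [0.5, 0.1, -1.7]
opening: 0.222
```

Request:
apply_moves:
  targets:
    - [-0.1,-1.5,0,0,1]
    - [-0.1,-1.5,0,0,1]

```text
clock: 10.07
position: [0.6275, 0.0895, 0.0506]
ee_rot: [-0.0, 0.731, 0.682, 0.0]
contact_force: [-1.0, -0.2, -1.5]
opening: 0.222
```

Request:
apply_moves:
  targets:
    - [-0.1,-1,0,0,1]
    - [0,-1,0,0,1]

```text
clock: 10.23
position: [0.6273, 0.0876, 0.0506]
ee_rot: [-0.0, 0.731, 0.682, -0.0]
contact_force: [-0.2, 0.1, -2.0]
opening: 0.226
```

Request:
apply_moves:
  targets:
    - [-0.1,-1,0,0,1]

```text
clock: 10.32
position: [0.6273, 0.0867, 0.0506]
ee_rot: [-0.0, 0.731, 0.682, 0.0]
contact_force: [-0.6, 0.0, -1.1]
opening: 0.223
```

Request:
apply_moves:
  targets:
    - [-0.1,-1,0,0,1]

```text
clock: 10.4
position: [0.6271, 0.0857, 0.0506]
ee_rot: [-0.0, 0.731, 0.682, -0.0]
contact_force: [0.4, 0.3, -0.9]
opening: 0.223
```

Request:
apply_moves:
  targets:
    - [0,-1,0,0,1]

```text
clock: 10.48
position: [0.6271, 0.0847, 0.0506]
ee_rot: [-0.0, 0.731, 0.682, -0.0]
contact_force: [0.3, 0.6, -1.8]
opening: 0.221
```

Request:
apply_moves:
  targets:
    - [-0.1,-1,0,0,1]

```text
clock: 10.57
position: [0.627, 0.0837, 0.0506]
ee_rot: [-0.0, 0.731, 0.682, -0.0]
contact_force: [-0.2, -0.0, -1.7]
opening: 0.221
```

Request:
apply_moves:
  targets:
    - [-0.1,-1,0,0,1]

```text
clock: 10.65
position: [0.627, 0.0829, 0.0506]
ee_rot: [-0.0, 0.731, 0.682, 0.0]
contact_force: [0.0, 5.7, -1.4]
opening: 0.226
```

Request:
apply_moves:
  targets:
    - [-0.1,-1,0,0,1]

```text
clock: 10.73
position: [0.6269, 0.0822, 0.0506]
ee_rot: [-0.0, 0.731, 0.683, 0.0]
contact_force: [-0.1, 1.5, -1.2]
opening: 0.225
```

Request:
apply_moves:
  targets:
    - [0,-1,0,0,1]

```text
clock: 10.82
position: [0.6269, 0.0808, 0.0506]
ee_rot: [-0.0, 0.731, 0.683, 0.0]
contact_force: [-1.3, 1.7, -2.4]
opening: 0.221
```

Request:
apply_moves:
  targets:
    - [-0.1,-1,0,0,1]

```text
clock: 10.9
position: [0.6268, 0.0797, 0.0506]
ee_rot: [0.0, 0.731, 0.682, -0.0]
contact_force: [0.9, 1.1, -3.1]
opening: 0.226
```

Request:
apply_moves:
  targets:
    - [-0.1,-1,0,0,1]

```text
clock: 10.98
position: [0.6267, 0.0786, 0.0506]
ee_rot: [0.0, 0.731, 0.682, -0.0]
contact_force: [0.5, 1.8, -1.2]
opening: 0.223
```

Request:
apply_moves:
  targets:
    - [-0.1,-1.5,0,0,1]
    - [-0.1,-2,0,0,1]
    - [-0.1,-2,0,0,1]

```text
clock: 11.23
position: [0.6263, 0.0731, 0.0506]
ee_rot: [-0.0, 0.731, 0.682, -0.0]
contact_force: [0.8, 1.1, -2.3]
opening: 0.224
```

Request:
apply_moves:
  targets:
    - [-0.1,-2,0,0,1]
    - [-0.1,-2,0,0,1]
    - [-0.2,-2,0,0,1]

```text
clock: 11.48
position: [0.6259, 0.067, 0.0506]
ee_rot: [-0.0, 0.731, 0.682, -0.0]
contact_force: [0.7, 0.6, -2.4]
opening: 0.222
```

Request:
apply_moves:
  targets:
    - [-0.1,-2,0,0,1]
    - [-0.1,-2,0,0,1]
    - [-0.2,-2,0,0,1]

```text
clock: 11.73
position: [0.6255, 0.061, 0.0506]
ee_rot: [-0.0, 0.731, 0.682, -0.0]
contact_force: [-0.1, 1.8, -1.5]
opening: 0.223
```

Request:
apply_moves:
  targets:
    - [-0.1,-2,0,0,1]
    - [-0.1,-2,0,0,1]
    - [-0.2,-2,0,0,1]

```text
clock: 11.98
position: [0.6251, 0.055, 0.0505]
ee_rot: [-0.0, 0.731, 0.682, -0.0]
contact_force: [0.8, 0.6, -2.6]
opening: 0.223
```

Request:
apply_moves:
  targets:
    - [-0.1,-2,0,0,1]
    - [-0.1,-2,0,0,1]
    - [-0.2,-2,0,0,1]

```text
clock: 12.23
position: [0.6247, 0.0491, 0.0506]
ee_rot: [-0.0, 0.731, 0.682, -0.0]
contact_force: [0.5, -0.1, -2.9]
opening: 0.223
```

Request:
apply_moves:
  targets:
    - [-0.1,-2,0,0,1]
    - [-0.1,-2,0,0,1]
    - [-0.2,-2,0,0,1]

```text
clock: 12.48
position: [0.6243, 0.0431, 0.0506]
ee_rot: [-0.0, 0.731, 0.682, -0.0]
contact_force: [0.5, 0.7, -2.2]
opening: 0.224
```

```bash
python3 look2.py 3
```

```text
[0.6243 0.0431 0.0506] [ 0.5  0.7 -2.2] [ 0.344 -0.008  0.007]
```

View pics/x3.png

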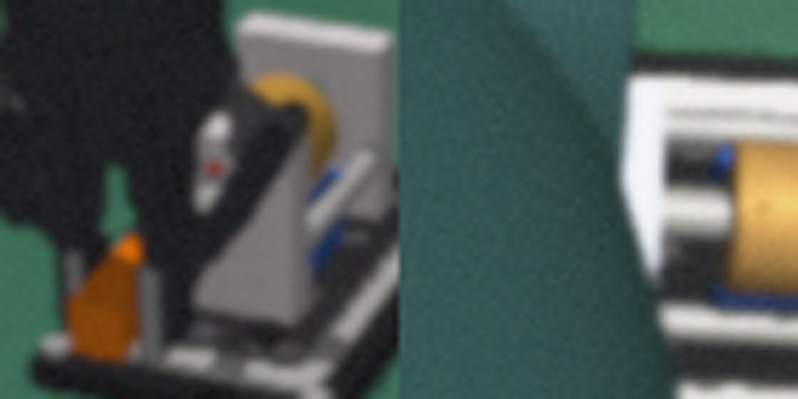

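Request:
apply_moves:
  targets:
    - [-0.1,-1.5,0,0,1]
    - [-0.1,-1.5,0,0,1]
    - [-0.1,-1.5,0,0,1]

```text
clock: 12.83
position: [0.624, 0.0387, 0.0505]
ee_rot: [-0.0, 0.731, 0.682, -0.0]
contact_force: [0.1, 1.2, -2.6]
opening: 0.222
```

Request:
apply_moves:
  targets:
    - [-0.1,-1,0,0,1]
    - [-0.1,-1,0,0,1]

```text
clock: 13.0
position: [0.6239, 0.0367, 0.0506]
ee_rot: [-0.0, 0.731, 0.682, 0.0]
contact_force: [0.1, 0.2, -1.3]
opening: 0.224
```

Request:
apply_moves:
  targets:
    - [0,-1,0,0,1]

```text
clock: 13.08
position: [0.6238, 0.0357, 0.0506]
ee_rot: [-0.0, 0.731, 0.682, 0.0]
contact_force: [0.2, 0.9, -2.6]
opening: 0.227
```

Request:
apply_moves:
  targets:
    - [-0.1,-1,0,0,1]

```text
clock: 13.17
position: [0.6238, 0.0347, 0.0506]
ee_rot: [-0.0, 0.731, 0.682, -0.0]
contact_force: [0.4, 0.7, -3.2]
opening: 0.223
```

Request:
apply_moves:
  targets:
    - [-0.1,-1,0,0,1]

```text
clock: 13.25
position: [0.6236, 0.0337, 0.0505]
ee_rot: [-0.0, 0.731, 0.682, -0.0]
contact_force: [0.3, 0.3, -3.6]
opening: 0.222
```

Request:
apply_moves:
  targets:
    - [0,-1,0,0,1]

```text
clock: 13.33
position: [0.6236, 0.0326, 0.0506]
ee_rot: [0.0, 0.731, 0.682, -0.0]
contact_force: [0.2, -0.5, -2.9]
opening: 0.227
```

Request:
apply_moves:
  targets:
    - [-0.1,-1,0,0,1]

```text
clock: 13.42
position: [0.6236, 0.0317, 0.0506]
ee_rot: [0.0, 0.731, 0.682, 0.0]
contact_force: [-0.1, 1.1, -2.5]
opening: 0.224
```

Request:
apply_moves:
  targets:
    - [-0.1,-1,0,0,1]

```text
clock: 13.5
position: [0.6234, 0.0307, 0.0506]
ee_rot: [-0.0, 0.731, 0.682, -0.0]
contact_force: [0.5, -0.1, -3.4]
opening: 0.224
```

Request:
apply_moves:
  targets:
    - [0,-1,0,0,1]

```text
clock: 13.58
position: [0.6234, 0.0297, 0.0506]
ee_rot: [0.0, 0.731, 0.682, 0.0]
contact_force: [0.9, 1.6, -2.1]
opening: 0.222
```

Request:
apply_moves:
  targets:
    - [-0.1,-1,0,0,1]

```text
clock: 13.67
position: [0.6234, 0.0287, 0.0506]
ee_rot: [0.0, 0.731, 0.682, 0.0]
contact_force: [-0.2, 0.1, -2.9]
opening: 0.227
```

Request:
apply_moves:
  targets:
    - [-0.1,-1,0,0,1]

```text
clock: 13.75
position: [0.6233, 0.0277, 0.0506]
ee_rot: [0.0, 0.731, 0.682, 0.0]
contact_force: [0.4, 1.5, -3.7]
opening: 0.224
```

Request:
apply_moves:
  targets:
    - [0,-1,0,0,1]

```text
clock: 13.83
position: [0.6233, 0.0267, 0.0506]
ee_rot: [0.0, 0.731, 0.682, 0.0]
contact_force: [0.3, 0.6, -2.6]
opening: 0.225
```

Request:
apply_moves:
  targets:
    - [-0.1,-1.5,0,0,1]
    - [-0.1,-1.5,0,0,1]

```text
clock: 14.0
position: [0.6231, 0.0236, 0.0506]
ee_rot: [0.0, 0.731, 0.682, 0.0]
contact_force: [0.1, 0.8, -2.2]
opening: 0.221
```

Request:
apply_moves:
  targets:
    - [-0.1,-1.5,0,0,1]
    - [-0.1,-1.5,0,0,1]

```text
clock: 14.17
position: [0.6229, 0.0206, 0.0506]
ee_rot: [0.0, 0.731, 0.682, 0.0]
contact_force: [0.3, 1.6, -2.3]
opening: 0.225
```

Request:
apply_moves:
  targets:
    - [-0.1,-1.5,0,0,1]
    - [-0.1,-1.5,0,0,1]

```text
clock: 14.33
position: [0.6227, 0.0176, 0.0506]
ee_rot: [0.0, 0.731, 0.682, 0.0]
contact_force: [0.0, 0.9, -1.7]
opening: 0.225
```

Request:
apply_moves:
  targets:
    - [-0.1,-1.5,0,0,1]
    - [-0.1,-1.5,0,0,1]

```text
clock: 14.5
position: [0.6224, 0.0146, 0.0506]
ee_rot: [-0.0, 0.731, 0.682, -0.0]
contact_force: [0.1, 0.8, -2.7]
opening: 0.223
```

```bash
python3 look2.py 4
python3 - <<'E'
from h import *
cv2.imwrite("pics/w5.png",manip.camera("wrist")["image"][:,:,::-1])
E
```

```text
[0.6224 0.0146 0.0506] [ 0.1  0.8 -2.7] [ 0.318 -0.013 -0.017]
```

View pics/x4.png

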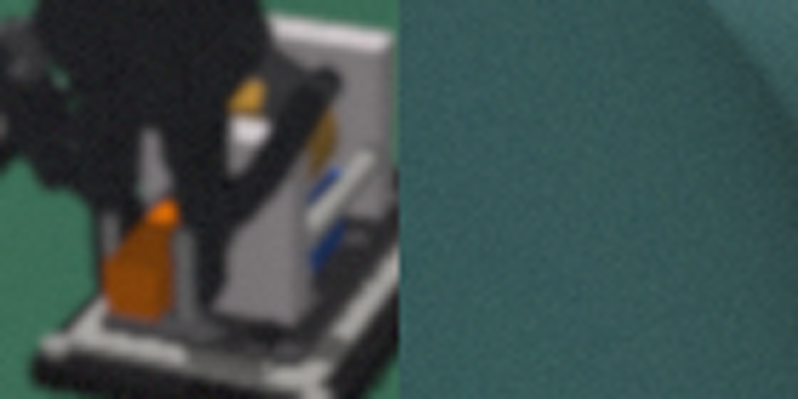

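View pics/w5.png

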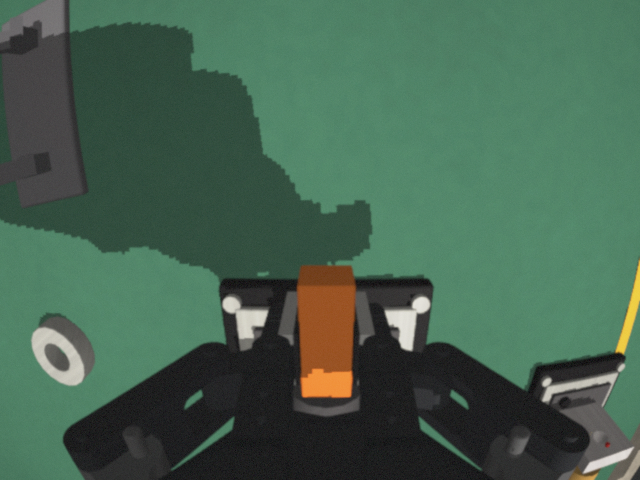

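Request:
apply_moves:
  targets:
    - [-0.1,-1.5,0,0,1]
    - [-0.1,-1.5,0,0,1]

```text
clock: 14.82
position: [0.6222, 0.0118, 0.0506]
ee_rot: [-0.0, 0.731, 0.682, 0.0]
contact_force: [0.1, 0.7, -2.0]
opening: 0.224
```

Request:
apply_moves:
  targets:
    - [-0.1,-1.5,0,0,1]
    - [-0.1,-1.5,0,0,1]

```text
clock: 14.98
position: [0.622, 0.0086, 0.0506]
ee_rot: [-0.0, 0.731, 0.682, 0.0]
contact_force: [-0.6, 0.8, -3.0]
opening: 0.222
```

Request:
apply_moves:
  targets:
    - [-0.1,-1,0,0,1]
    - [0,-1,0,0,1]

```text
clock: 15.15
position: [0.6219, 0.0066, 0.0506]
ee_rot: [-0.0, 0.731, 0.682, -0.0]
contact_force: [-0.8, 0.9, -3.2]
opening: 0.225
```

Request:
apply_moves:
  targets:
    - [-0.1,-1,0,0,1]

```text
clock: 15.23
position: [0.6218, 0.0057, 0.0506]
ee_rot: [-0.0, 0.731, 0.682, -0.0]
contact_force: [-0.2, 0.2, -3.2]
opening: 0.222
```

Request:
apply_moves:
  targets:
    - [-0.1,-1,0,0,1]

```text
clock: 15.32
position: [0.6217, 0.0047, 0.0506]
ee_rot: [-0.0, 0.731, 0.682, -0.0]
contact_force: [0.1, 0.8, -2.2]
opening: 0.222
```

Request:
apply_moves:
  targets:
    - [0,-0.5,0,0,1]

```text
clock: 15.4
position: [0.6217, 0.0041, 0.0506]
ee_rot: [-0.0, 0.731, 0.682, -0.0]
contact_force: [0.0, 1.6, -2.1]
opening: 0.227
```

Request:
apply_moves:
  targets:
    - [0,-0.5,0,0,1]

```text
clock: 15.48
position: [0.6218, 0.0037, 0.0506]
ee_rot: [0.0, 0.731, 0.682, 0.0]
contact_force: [0.9, 0.3, -2.8]
opening: 0.22
```

Request:
apply_moves:
  targets:
    - [-0.1,-0.5,0,0,1]

```text
clock: 15.57
position: [0.6217, 0.0032, 0.0506]
ee_rot: [0.0, 0.731, 0.682, 0.0]
contact_force: [-0.4, 1.4, -1.9]
opening: 0.225
```

Request:
apply_moves:
  targets:
    - [0,-0.5,0,0,1]

```text
clock: 15.65
position: [0.6216, 0.0028, 0.0506]
ee_rot: [-0.0, 0.731, 0.682, -0.0]
contact_force: [-0.3, 0.4, -2.5]
opening: 0.227
```

Request:
apply_moves:
  targets:
    - [0,-0.5,0,0,1]

```text
clock: 15.73
position: [0.6217, 0.0022, 0.0506]
ee_rot: [-0.0, 0.731, 0.682, -0.0]
contact_force: [0.3, 0.4, -3.0]
opening: 0.218
```

Request:
apply_moves:
  targets:
    - [-0.1,-0.5,0,0,1]

```text
clock: 15.82
position: [0.6216, 0.0017, 0.0506]
ee_rot: [-0.0, 0.731, 0.682, 0.0]
contact_force: [-0.1, 1.2, -1.8]
opening: 0.226
```

Request:
apply_moves:
  targets:
    - [0,-0.5,0,0,1]

```text
clock: 15.9
position: [0.6215, 0.0013, 0.0506]
ee_rot: [-0.0, 0.731, 0.682, 0.0]
contact_force: [0.2, 1.0, -3.4]
opening: 0.222
```

Request:
apply_moves:
  targets:
    - [0,-0.5,0,0,1]

```text
clock: 15.98
position: [0.6215, 0.0007, 0.0506]
ee_rot: [-0.0, 0.731, 0.682, 0.0]
contact_force: [-0.1, 1.2, -2.6]
opening: 0.226
```

Request:
apply_moves:
  targets:
    - [0,-0.5,0,0,1]

```text
clock: 16.07
position: [0.6215, 0.0002, 0.0506]
ee_rot: [-0.0, 0.731, 0.682, -0.0]
contact_force: [-0.1, 1.2, -2.0]
opening: 0.222
```

Request:
apply_moves:
  targets:
    - [-0.1,-0.5,0,0,1]

```text
clock: 16.15
position: [0.6215, -0.0003, 0.0506]
ee_rot: [-0.0, 0.731, 0.682, 0.0]
contact_force: [0.1, 0.4, -3.0]
opening: 0.223
```

Request:
apply_moves:
  targets:
    - [0,-0.5,0,0,1]

```text
clock: 16.23
position: [0.6214, -0.0008, 0.0506]
ee_rot: [-0.0, 0.731, 0.682, -0.0]
contact_force: [0.2, 0.7, -2.9]
opening: 0.224
```

Request:
apply_moves:
  targets:
    - [0,-0.5,0,0,1]

```text
clock: 16.32
position: [0.6214, -0.0011, 0.0506]
ee_rot: [-0.0, 0.731, 0.682, 0.0]
contact_force: [-0.3, 6.7, -1.7]
opening: 0.221
```

Request:
apply_moves:
  targets:
    - [0,0,0,0,1]

```text
clock: 16.4
position: [0.6215, -0.001, 0.0506]
ee_rot: [-0.0, 0.731, 0.682, 0.0]
contact_force: [0.0, 3.4, -1.9]
opening: 0.224
```

Request:
apply_moves:
  targets:
    - [0,-0.3,0,0,1]

```text
clock: 16.48
position: [0.6214, -0.001, 0.0505]
ee_rot: [-0.0, 0.731, 0.683, 0.0]
contact_force: [0.0, 7.8, -1.8]
opening: 0.222
```

Request:
apply_moves:
  targets:
    - [0,-0.3,0,0,1]

```text
clock: 16.57
position: [0.6215, -0.0011, 0.0506]
ee_rot: [-0.001, 0.731, 0.683, 0.001]
contact_force: [0.4, 10.0, -1.8]
opening: 0.227
```

```bash
python3 look.py 6;python3 - <<'E'
import cv2
from h import *
c=manip.camera("side");im=c["image"][:,:,::-1]
cv2.imwrite("pics/s6b.png",cv2.resize(im[195:265,285:355],None,fx=8.5,fy=8.5,interpolation=cv2.INTER_CUBIC))
for n in("side","wrist","top"):
  print(n,[(r["bbox"],r["confidence"]) for r in manip.regions_of(n,"seat_pin")])
E
```

```text
16.5667 [ 0.6215 -0.0011  0.0506] yaw -93.9 [ 0.4 10.  -1.8] [ 1.892 -0.074 -0.072] 0.22682860998758017
side [([287.6, 198.1, 371.8, 273.4], 0.16)]
wrist [([290.2, 264.3, 358.9, 414.3], 0.24)]
top []
```

View pics/s6b.png

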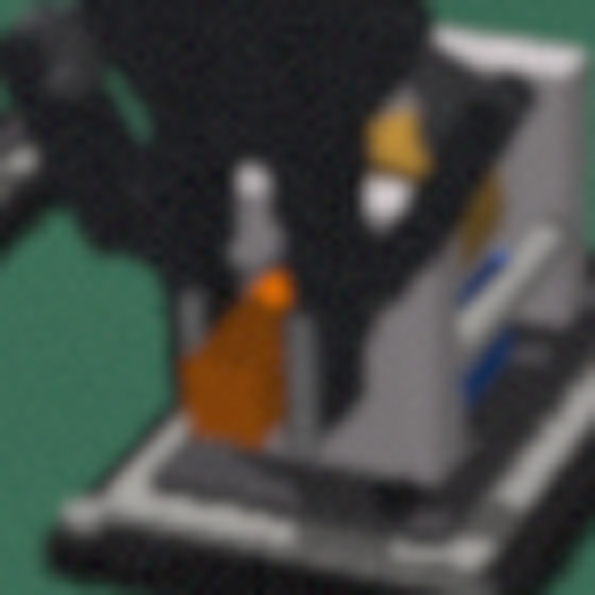

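View pics/w6.png

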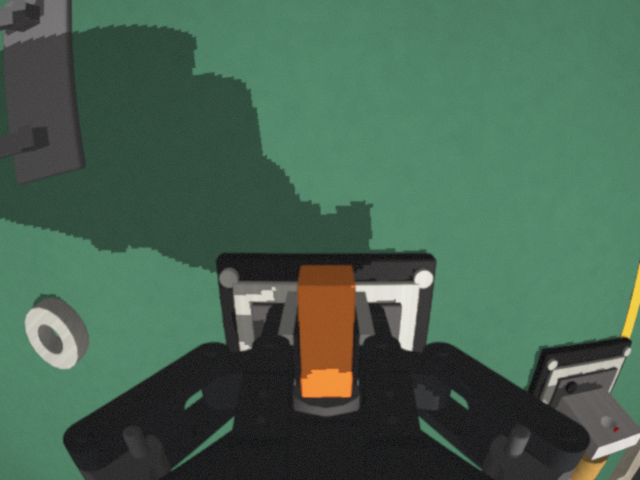

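Run:
```python
import cv2
from h import *
c=manip.camera("top");cv2.imwrite("pics/t6f.png",c["image"][:,:,::-1][150:330,260:500].repeat(3,0).repeat(3,1))
```

```text
(no output)
```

View pics/t6f.png

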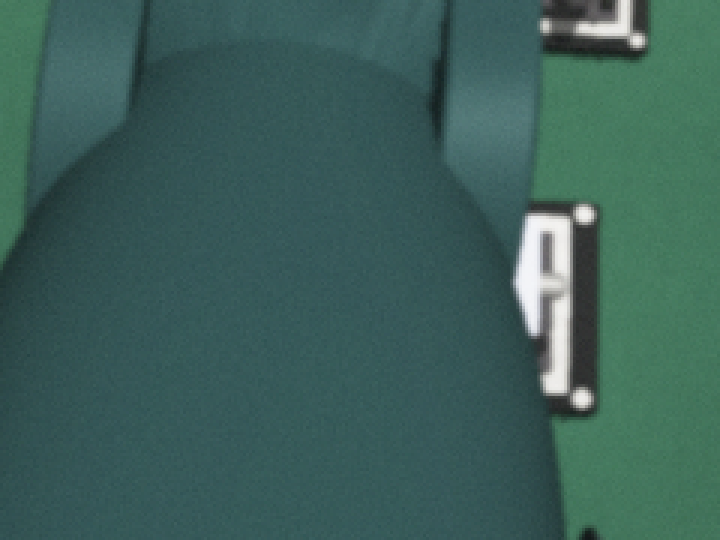

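Run:
```python
from h import *
c=manip.camera("top");im=c["image"][:,:,::-1]
cv2.imwrite("pics/t7.png",cv2.resize(im[215:290,425:465],None,fx=8,fy=8,interpolation=cv2.INTER_CUBIC))
c=manip.camera("side");im=c["image"][:,:,::-1]
cv2.imwrite("pics/s7.png",cv2.resize(im[205:260,300:350],None,fx=11,fy=11,interpolation=cv2.INTER_CUBIC))
```

```text
(no output)
```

View pics/t7.png

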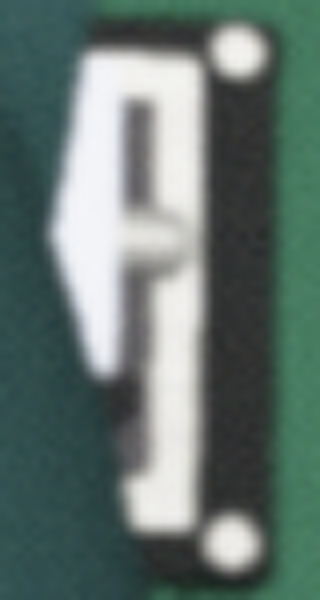

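View pics/s7.png

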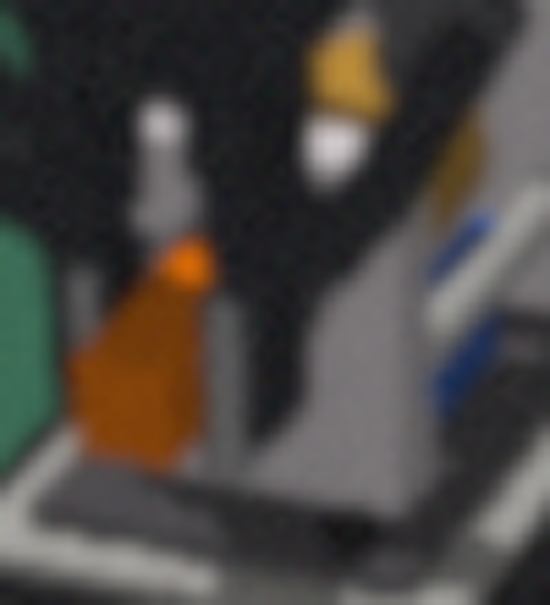

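Run:
```python
from h import *
c=manip.camera("top");f=lambda p:(np.array(p)+.5)/8-.5+np.array((425,215))
im=c["image"][:,:,::-1]
for v in (243,244,245): print(im[v,436:456].min(1))
u=np.array([np.cos(np.radians(-93.8)),np.sin(np.radians(-93.8))])
e=np.array([.61893,-.03636])
for p in((186,238),(190,238),(195,238)):
    N=plane(c,*f(p),.0702);print("nose along",(N[:2]-e)@u)
for p in((122,60),(119,370),(120,240)):
    N=plane(c,*f(p),.095);print("exit face along",(N[:2]-e)@u)
T=manip.get_state()["position"][:2];print("tcp along",(T-e)@u)
```

```text
[243 242 240 236 227 216 211 209 209 205 200 192 197 184 127  66  48  47
  48  53]
[243 242 242 238 230 222 222 225 224 219 212 202 193 180 124  67  45  46
  45  45]
[242 242 240 235 225 213 208 210 212 210 206 196 190 176 116  64  49  47
  48  48]
nose along 0.1236589356293351
nose along 0.12444034184594639
nose along 0.1254170490375458
exit face along 0.10590023048502016
exit face along 0.10620459593797077
exit face along 0.10602905012675472
tcp along -0.03538358216589591
```

Request:
apply_moves:
  targets:
    - [0,-0.3,0,0,1]
    - [0,0,0,0,1]

```text
clock: 17.28
position: [0.6214, -0.0011, 0.0506]
ee_rot: [-0.001, 0.731, 0.683, 0.001]
contact_force: [0.1, 9.3, -0.9]
opening: 0.224
```

Request:
apply_moves:
  targets:
    - [0,-0.2,0,0,1]

```text
clock: 17.37
position: [0.6214, -0.0011, 0.0506]
ee_rot: [-0.001, 0.731, 0.683, 0.001]
contact_force: [0.3, 12.7, -1.1]
opening: 0.225
```

Request:
apply_moves:
  targets:
    - [0,0,0,0,1]

```text
clock: 17.45
position: [0.6214, -0.0011, 0.0506]
ee_rot: [-0.001, 0.731, 0.683, 0.001]
contact_force: [-0.1, 12.3, -2.2]
opening: 0.223
```

Request:
apply_moves:
  targets:
    - [0,-0.2,0,0,1]

```text
clock: 17.53
position: [0.6214, -0.0011, 0.0506]
ee_rot: [-0.001, 0.731, 0.683, 0.001]
contact_force: [0.8, 13.5, -1.9]
opening: 0.226
```

Request:
apply_moves:
  targets:
    - [0,0,0,0,1]

```text
clock: 17.62
position: [0.6214, -0.0011, 0.0506]
ee_rot: [-0.001, 0.731, 0.683, 0.001]
contact_force: [0.3, 13.0, -0.6]
opening: 0.223
```

Request:
apply_moves:
  targets:
    - [0,-0.3,0,0,1]
    - [0,0,0,0,1]

```text
clock: 17.78
position: [0.6214, -0.0011, 0.0506]
ee_rot: [-0.001, 0.731, 0.683, 0.001]
contact_force: [1.1, 15.1, -0.0]
opening: 0.226
```

Request:
apply_moves:
  targets:
    - [0,0,0,0,1]
    - [0,0,0,0,1]

```text
clock: 17.95
position: [0.6214, -0.0011, 0.0506]
ee_rot: [-0.001, 0.731, 0.683, 0.001]
contact_force: [0.7, 14.7, -2.1]
opening: 0.223
```

Request:
apply_moves:
  targets:
    - [0,0,0,0,1]
    - [0,0,0,0,1]
    - [0,0,0,0,1]

```text
clock: 18.2
position: [0.6214, -0.0011, 0.0506]
ee_rot: [-0.001, 0.731, 0.683, 0.001]
contact_force: [0.3, 15.6, -1.3]
opening: 0.219
```

Request:
apply_moves:
  targets:
    - [0,0,0,0,1]
    - [0,0,0,0,1]
    - [0,0,0,0,1]

```text
clock: 18.45
position: [0.6214, -0.0011, 0.0506]
ee_rot: [-0.001, 0.731, 0.683, 0.001]
contact_force: [0.9, 14.4, -1.0]
opening: 0.224
```

```bash
python3 look2.py 8
python3 - <<'E'
from h import *
s=manip.get_state();c=manip.camera("top");im=c["image"][:,:,::-1]
print(s["position"]*1000, s["joint_pos"])
for v in (243,244,245): print(im[v,436:456].min(1))
E
```

```text
[ 0.6214 -0.0011  0.0506] [ 0.9 14.4 -1. ] [ 2.824 -0.109 -0.104]
[621.392954    -1.09541557  50.61032421] [-0.13433388  0.52783144 -0.13196172  0.91128889  0.00328459  1.50388208]
[243 242 241 235 227 216 214 209 207 206 202 197 197 185 129  64  47  49
  46  52]
[242 243 241 237 230 225 221 222 221 220 213 201 193 178 124  65  52  50
  46  52]
[243 243 240 232 222 210 210 210 211 211 205 196 185 174 120  60  51  45
  50  48]
```

Request:
apply_moves:
  targets:
    - [0,0.6,0,0,1]
    - [0,0.6,0,0,1]
    - [0,0.4,0,0,1]
    - [0,0,0,0,1]

```text
clock: 18.93
position: [0.6214, -0.0011, 0.0506]
ee_rot: [-0.0, 0.731, 0.683, 0.0]
contact_force: [-0.4, 4.9, -2.1]
opening: 0.224
```

Request:
apply_moves:
  targets:
    - [0,0.3,0,0,1]
    - [0,0,0,0,1]

```text
clock: 19.1
position: [0.6214, -0.001, 0.0506]
ee_rot: [0.0, 0.731, 0.682, -0.0]
contact_force: [0.6, 1.9, -3.1]
opening: 0.222
```

Request:
apply_moves:
  targets:
    - [0,0,0,0,0.7]
    - [0,0,0,0,0.6]
    - [0,0,0,0,0.5]
    - [0,0,0,0,0.5]
    - [0,0,0,0,0.5]

```text
clock: 19.52
position: [0.6216, -0.0011, 0.0507]
ee_rot: [0.0, 0.731, 0.682, 0.0]
contact_force: [0.1, -0.6, -0.2]
opening: 0.5
```

```bash
python3 look.py 9;python3 - <<'E'
import cv2
from h import *
c=manip.camera("side");im=c["image"][:,:,::-1]
cv2.imwrite("pics/s9b.png",cv2.resize(im[195:265,285:355],None,fx=8.5,fy=8.5,interpolation=cv2.INTER_CUBIC))
E
```

```text
19.5167 [ 0.6216 -0.0011  0.0507] yaw -93.94 [ 0.1 -0.6 -0.2] [ 0.055 -0.022 -0.059] 0.5002174626551649
```

View pics/s9b.png

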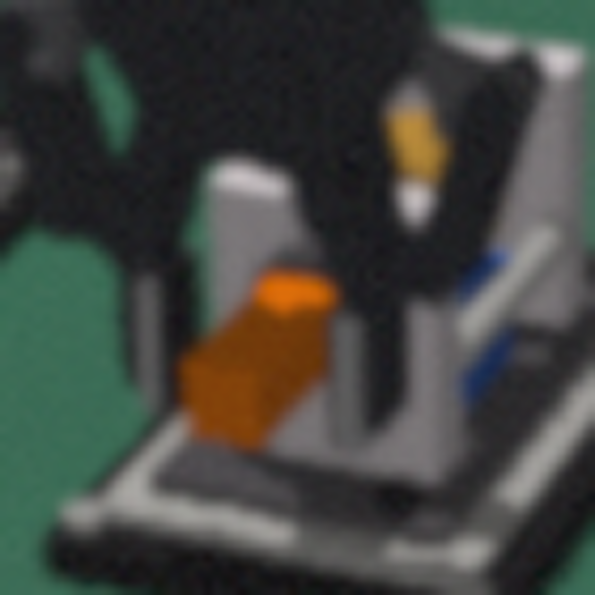

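View pics/w9.png

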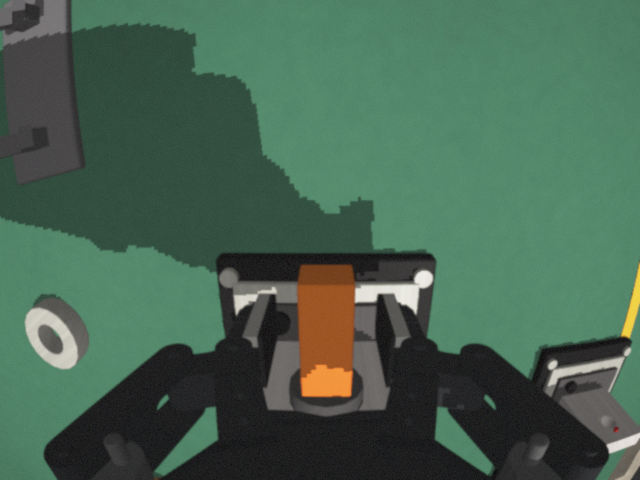

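Request:
apply_moves:
  targets:
    - [0,0,15,0,0.5]
    - [0,0,30,0,0.5]
    - [0,0,35,0,0.5]
    - [0,0,35,0,0.5]
    - [0,0,35,0,0.5]

```text
clock: 20.13
position: [0.621, -0.0009, 0.2023]
ee_rot: [-0.0, 0.731, 0.682, -0.0]
contact_force: [1.6, 0.4, 0.2]
opening: 0.505
```

Request:
apply_moves:
  targets:
    - [0,20,0,0,0.5]
    - [0,30,0,0,0.5]
    - [0,35,0,0,0.5]
    - [0,20,0,0,0.5]
    - [0,0,0,0,0.5]

```text
clock: 20.55
position: [0.6211, 0.1076, 0.2006]
ee_rot: [-0.0, 0.73, 0.684, 0.0]
contact_force: [0.4, 0.2, -0.5]
opening: 0.502
```

```bash
python3 look.py 10;python3 - <<'E'
import cv2
from h import *
c=manip.camera("side");im=c["image"][:,:,::-1]
cv2.imwrite("pics/s10b.png",cv2.resize(im[195:265,285:355],None,fx=8.5,fy=8.5,interpolation=cv2.INTER_CUBIC))
E
```

```text
20.55 [0.6211 0.1076 0.2006] yaw -93.75 [ 0.4  0.2 -0.5] [-0.     0.038 -0.052] 0.5016054186497653
```

View pics/s10b.png

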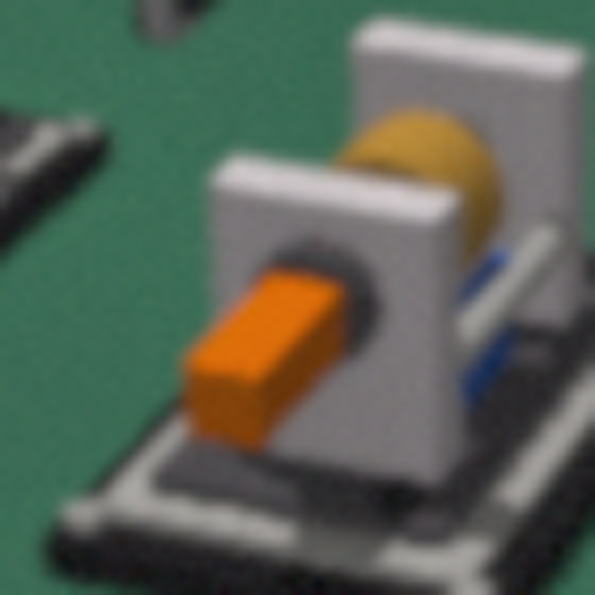

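View pics/w10.png

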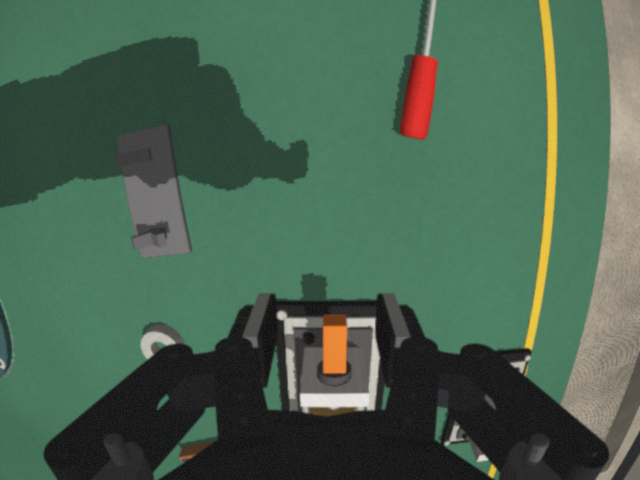

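Request:
apply_moves:
  targets:
    - [-20,30,0,0,0.5]
    - [-20,35,0,0,0.5]
    - [-20,35,0,0,0.5]
    - [-20,30,0,0,0.5]
    - [0,0,0,0,0.5]

```text
clock: 21.17
position: [0.5386, 0.2372, 0.201]
ee_rot: [-0.001, 0.73, 0.683, 0.0]
contact_force: [0.3, 0.0, -0.3]
opening: 0.501
```

Run:
```python
from h import *
c=manip.camera("top");im=c["image"][:,:,::-1]
cv2.imwrite("pics/t11.png",cv2.resize(im[195:300,310:470],None,fx=5,fy=5,interpolation=cv2.INTER_CUBIC));cv2.imwrite("pics/t11f.png",im)
```

```text
(no output)
```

View pics/t11.png

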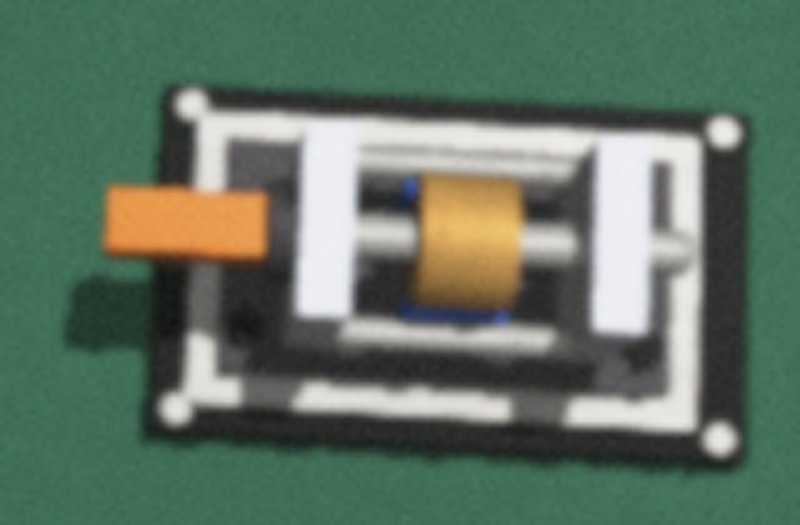

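View pics/t11f.png

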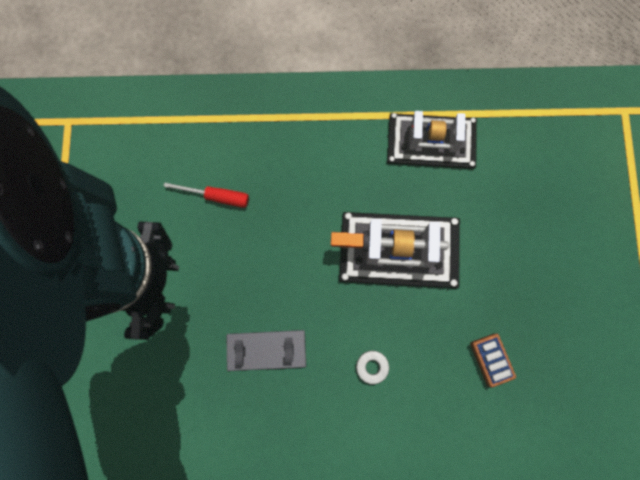

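Run:
```python
from h import *
c=manip.camera("top");im=c["image"]
u=np.array([np.cos(np.radians(-93.8)),np.sin(np.radians(-93.8))]);e=np.array([.61893,-.03636])
f=lambda p:(np.array(p)+.5)/5-.5+np.array((310,195))
al=lambda p,z:((plane(c,*f(p),z)[:2]-e)@u*1000).round(2)
print("entry edge",[al(p,.095) for p in((299,220),(305,125),(295,315))],"exit",[al(p,.095) for p in((653,140),(650,235))])
print("grip rear (exp -60)",[al(p,.0795) for p in((106,188),(103,252))],"grip front (exp -10)",[al(p,.0795) for p in((269,194),(266,261))],"nose(exp125)",al((692,251),.0695))
# intensity edge on grip
hsv=cv2.cvtColor(im,cv2.COLOR_RGB2HSV)
for v in(235,238,241,244): 
    r=im[v,325:372,0].astype(int)-im[v,325:372,2]; print(v,r.tolist())
s=manip.get_state();print(s["clock"],s["contact_force"])
```

```text
entry edge [np.float64(-1.09), np.float64(-0.41), np.float64(-1.16)] exit [np.float64(106.5), np.float64(106.02)]
grip rear (exp -60) [np.float64(-61.06), np.float64(-60.93)] grip front (exp -10) [np.float64(-9.92), np.float64(-9.97)] nose(exp125) 124.11
235 [-23, -22, -22, -21, -16, 15, 85, 141, 155, 154, 155, 153, 155, 156, 153, 156, 155, 155, 156, 152, 155, 154, 156, 154, 154, 152, 152, 149, 149, 152, 150, 150, 151, 150, 152, 149, 148, 132, 78, 23, 5, 1, 3, -2, -5, -9, -7]
238 [-24, -26, -23, -23, -13, 22, 95, 143, 157, 158, 158, 158, 159, 159, 154, 154, 154, 153, 157, 153, 156, 154, 153, 157, 153, 154, 154, 153, 152, 154, 153, 153, 155, 153, 150, 152, 149, 130, 69, 14, 1, -1, -1, -1, -7, -6, -6]
241 [-24, -21, -25, -21, -10, 40, 110, 150, 155, 160, 158, 158, 156, 158, 158, 155, 158, 156, 156, 155, 155, 157, 154, 155, 156, 154, 154, 152, 154, 155, 153, 153, 153, 155, 153, 153, 149, 127, 69, 13, 4, 2, 0, -2, -5, -11, -7]
244 [-22, -23, -24, -21, -10, 31, 89, 131, 141, 144, 147, 145, 145, 143, 141, 142, 143, 140, 143, 143, 144, 145, 147, 149, 149, 153, 155, 156, 157, 153, 155, 155, 153, 152, 152, 151, 147, 124, 64, 16, 3, 0, 1, 0, -9, -11, -6]
21.2667 [-0.21739796 -0.82697213  0.16806113]
```

The collar lies flush: the grip's front edge is about 10 mm behind the entry face as it should be, where it would be 13 mm if it were standing on the pin. The loose parts are in their first positions, so I hand in.

```bash
python3 -c "
from station import manip
print(manip.finish_job(), manip.get_state()['clock'])"
```

```text
the job is handed in; nothing more can be done
the job is handed in; nothing more can be done
```

The arbor is threaded through the near block, the roller and the far block, with its collar seated on the near block. I handed the job in just after 21.3 s on the clock.

- **Threading:** It met no readable resistance at either bore. Taking up the roller showed as a brief reading of about 6 N.
- **Pressing home:** I held about 15 N (readings 14.4–15.6 N) for over 0.6 s, with no movement at the seat. Every force I read stayed at or below 15.6 N, against the 30 N limit. I then eased the push to about 2 N, opened the gripper and moved clear.
- **Last checks, top camera:**
  - The grip's front edge is 9.9 mm behind the entry face; 10 mm means seated, 13 mm would mean standing on the pin.
  - The nose is at 124 mm (125 expected). These figures are good to about 1–2 mm.
  - The arbor runs through the roller, and the ring gauge, gauge case and screwdriver lie in their first positions.
- **Not confirmed directly:** The collar hides the seat pin, and the detector found it only at low confidence (0.16 and 0.24, with boxes far too large for the pin). I did not feel the pin as a separate step before the hard stop, so the seating rests on the rigid stop and the camera measurements.

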